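Make up the coffee tray and the egg tray for breakfast

TASK

Make up two breakfast trays from the things on the worktop. On the long wooden tray lay the cork coaster in the middle of the square inlay with the red mug standing upright in the middle of the coaster, and stand the jam jar in the middle of the round inlay; on the round metal tray stand the egg cup that has an egg in it in the middle of the large pad and the salt shaker in the middle of the small pad. Set everything down upright without dropping it, and leave the pepper mill, the can and the empty egg cup standing where they are.

Things in the scene. Friction and masses are not known exactly. Their poses are not given: they have to be found in the camera images.
- long_tray: Rectangular wooden tray, fixed, left or right of the stock; 260 x 150 mm, rim 14 mm high, 8 mm wide, a level steel loop reaching 20 mm out at each short end. Origin: centre of underside; x lengthwise, away from the robot, z up. Floor 8 mm up, with flush dark inlays: square (70 mm) centred at x = -57 mm, y = 0, the end nearer the robot; round (66 mm across) at x = +57 mm, y = 0.
- round_tray: Round bare-metal tray, fixed, on the other side of the stock, turned any way; 224 mm across, rim 14 mm high, 4 mm thick. Origin: centre of underside, z up. Floor 6 mm up, with two flush black round pads: large (68 mm across) centred at x = -52 mm, y = 0; small (40 mm across) at x = +52 mm, y = 0.
- coaster: Square cork coaster, 62 x 62 mm, 12 mm thick, lying flat. Loose among the stock straight ahead of the robot. Origin: centre of its underside; x and y along its edges, z up.
- mug: Small red enamel mug, empty, open upward, 68 mm high, 56 mm across, wall 3 mm, with a loop handle on the side of its own +y, reaching 46 mm from the mug's axis. Can be gripped across the body along its own x, about 40 mm up. Loose among the stock straight ahead of the robot. Origin: centre of its underside, z up. About 0.14 kg.
- jam_jar: Amber glass jam jar with a paper label and a steel lid, 82 mm high, 58 mm across, round. Can be gripped across its body about 40 mm up. Loose among the stock straight ahead of the robot. Origin: centre of its underside, z up. About 0.22 kg.
- egg_cup: White footed egg cup with a brown egg sitting fixed in it, 80 mm high in all; the cup's round bowl is 47 mm across from 28 to 52 mm up, on a 22 mm stem and a 44 mm foot. Grip it by the bowl, about 42 mm up. Loose among the stock straight ahead of the robot. Origin: centre of its underside, z up. About 0.12 kg.
- salt_shaker: Round glass salt shaker with white salt and a domed steel top, 77 mm high, 38 mm across at the foot, 36 mm below the top. Can be gripped across its body about 40 mm up. Loose among the stock straight ahead of the robot. Origin: centre of its underside, z up. About 0.11 kg.
- empty_egg_cup: White footed egg cup without an egg (open bowl), 52 mm high, 47 mm across. Not needed; it stays where it is. Stands loose among the stock. Origin: centre of its underside, z up.
- pepper_mill: Dark turned-wood pepper mill with a waist and a small steel ball on top, 136 mm high, 50 mm across at the foot. Not needed; it stays where it is. Stands loose among the stock. Origin: centre of its underside, z up.
- can: Slim plain aluminium drink can, 132 mm high, 52 mm across. Not needed; it stays where it is. Stands loose among the stock. Origin: centre of its underside, z up.
Things that resemble listed ones, but are neither listed nor needed, are in the scene too. Leave any yellow look-alike of the mug alone.

How it is judged:
At the end, for the whole second after the job is handed in: Each thing upright and at rest within 13 mm (along each tray axis) of its mark's middle: coaster on square inlay, mug on coaster within 13 mm of its middle, jam jar on round inlay; filled egg cup on large pad, salt shaker on small pad. Mill, can, empty cup upright, moved under 30 mm (x of coaster in the frame of long_tray between -0.07 and -0.044 m and y of coaster in the frame of long_tray between -0.013 and 0.013 m and z of coaster in the frame of long_tray between 0.005 and 0.011 m and angle between each of coaster, mug, jam_jar, egg_cup, salt_shaker's own z axis and vertical below 0.1 rad and horizontal distance between mug and coaster below 0.013 m and z of mug in the frame of coaster between 0.009 and 0.015 m and x of jam_jar in the frame of long_tray between 0.044 and 0.07 m and y of jam_jar in the frame of long_tray between -0.013 and 0.013 m and z of jam_jar in the frame of long_tray between 0.005 and 0.011 m and x of egg_cup in the frame of round_tray between -0.065 and -0.039 m and y of egg_cup in the frame of round_tray between -0.013 and 0.013 m and z of egg_cup in the frame of round_tray between 0.003 and 0.009 m and x of salt_shaker in the frame of round_tray between 0.039 and 0.065 m and y of salt_shaker in the frame of round_tray between -0.013 and 0.013 m and z of salt_shaker in the frame of round_tray between 0.003 and 0.009 m and linear speed of each of coaster, mug, jam_jar, egg_cup, salt_shaker below 0.02 m/s and distance of each of empty_egg_cup, pepper_mill, can from where it was at the start of the episode below 0.03 m and angle between each of empty_egg_cup, pepper_mill, can's own z axis and vertical below 0.2 rad); the robot touches nothing.
It fails at once if the empty egg cup, pepper mill or can is pushed more than 30 mm or tipped over (distance of any of empty_egg_cup, pepper_mill, can from where it was at the start of the episode above 0.03 m or angle between any of empty_egg_cup, pepper_mill, can's own z axis and vertical above 0.5 rad).
It fails at once if one of the five things is dropped or thrown: moving faster than 0.9 m/s (a fall of some 40 mm) with no finger touching it ((linear speed of coaster above 0.9 m/s and contact force between coaster and the fingers below 0.001 N) or (linear speed of mug above 0.9 m/s and contact force between mug and the fingers below 0.001 N) or (linear speed of jam_jar above 0.9 m/s and contact force between jam_jar and the fingers below 0.001 N) or (linear speed of egg_cup above 0.9 m/s and contact force between egg_cup and the fingers below 0.001 N) or (linear speed of salt_shaker above 0.9 m/s and contact force between salt_shaker and the fingers below 0.001 N)).
It also fails if it takes over 144 s, if anything falls off the work surface, if the arm or the gripper's body presses on something with over 40 N, if the wrist force passes 120 N, or if a joint passes its speed limit or range.

ROBOT

A 6-joint arm with a two-finger parallel gripper is mounted at the origin on the work surface. World frame = base frame: x ahead of the robot, y to its left, z up, the work surface at z = 0. Lengths are in m, angles in rad, forces in N, time in s.
With the tool pointing down it reaches from about 0.35 to 0.85 m from the base axis. Payload 8.1 kg.
Tool frame: the origin (TCP) lies on the centre line of the jaws, within the pads' length; the fingertips stand 19 mm ahead of it and the grasp point (between the pads) is the TCP (robot.tips_ahead is the distance from the TCP to the fingertips, in m); y points along the fingers, z is the direction in which the jaws open and shut, and the axes are right-handed (so a half turn about y gives the same grasp; the last joint's range is limited). The gripper opens to 93 mm and grips with 3 to 60 N. Pads are 15 mm wide; open, the fingers measure 128 mm over their backs; the gripper's body (75 mm by 188 mm) begins 65 mm behind the grasp point.
Start: joints at [-1.254, 0.13, 1.488, -0, 1.523, -0.085], TCP at [0.235, -0.552, 0.238] pointing down, gripper open.
Joint ranges: [-2.96, 2.96], [-0.89, 2.26], [0.02, 2.5], [-1.34, 4.48], [0, 2.73], [-2.66, 2.66]. Speed limits (rad/s): [2.39, 2.39, 2.79, 3.14, 3.14, 3.14].

INTERFACE

Orientations are given as a rotation vector (axis times angle).
In Python, from plant import robot, imaging, models gives the robot as it stands.
- The arm moves only by the tool carry_out, never from a script. Its argument "motion" is one flat list of numbers, 7 for each row, row after row: the shift along the tool's x, y, z in m, then the turn, a rotation vector about the tool's x, y, z in degrees, then the opening, from -1 (shut) to 1 (fully open). A call has exactly 5 rows; each row shifts and turns the pose as measured when the row begins, along the tool's axes as they then stand; what a row does not reach is not made up. A row lasts 1/10 s, in which the tool goes at most 50 mm and 8.59 degrees, less where a joint would pass 70% of its speed; a pose out of reach is approached as far as the arm can. A call is refused whole if a number of a shift passes 0.05 or a number of a turn 8.59, either way. A call with a gripper value outside its range is refused whole. The fingers move at their own pace and stop on an object; "squeeze" is the grip in N (left out, the last holds). Time passes only in rows, so rows that do not move let the fingers close, or fill a call up. It gives the time, the measured TCP pose, the force and the opening at its end, in the units of the state.
- robot.read_state(): the state, without advancing time (a new reading comes with each control period).
- imaging.read_camera(name): name is "side" or "top" or "wrist"; returns the picture (400x640x3 uint8, blue, green, red); there is no depth.
- imaging.camera_model(name): a dict with "K" (3x3 intrinsics, pixels), "position" and "orientation" of the camera in the world. Camera axes: x right, y down, z forward; pixel columns grow to the right and rows downward; lengths in m; the calibration is good to about 2 mm. A picture is of the moment at which its call begins: read the wrist's pose just before it. camera_model takes no time and is no camera call; for the wrist camera it gives the pose at the moment of the call.
- robot.close_job(): hands the job in, once; it reports no verdict.
Trained networks look in the newest picture that a camera, given by its name, has taken for a name from the list of things; names that differ only in an ending like _2 or _b are one class to them, and where a whole thing is asked for, a point or a joint stands for the part that bears it (a point fixed in the world has none). Each returns a list of dicts, best first, with "confidence" (0 to 1); they miss things now and then, are a little off and sometimes report something else, mostly with a low value. They report only what shows in the picture. A call takes as long as a camera call. They do not tell look-alikes from the thing itself.
- models.outline_of(camera, thing): "pixels" (400x640 bool, what is visible of it) and "pixel" ([column, row] in pixels, amid what is visible of it).
The state is a dict: "t": time; "q": joint angles; "dq": joint speeds; "joint_torque": joint torques, N m; "tool_pos": TCP position; "orientation": TCP orientation; "force": force on the tool from outside, world axes, zero at the start; "wrist_torque": the same for the moment, N m; "opening": finger opening in m.
Only numpy, scipy, OpenCV 4.12 (cv2) and the standard library are available. Lean on these libraries where they do the work, as an engineer would, in place of code of your own. Each camera call takes 0.05 s, during which the arm holds its last target.

## Working session

There is one attempt and no reset: what is moved stays moved. The work goes in short steps, Python scripts to look and compute and a tool call to move; the robot and the scene stay as the last step left them, time stands still between calls to the robot, and variables do not carry over. Pictures are saved under pics/ and viewed, and the job is handed in when it is done.

Besides the shell and the picture viewer there is one more tool, called after "Emit:" as name(argument=value, ...) on one line, values as JSON. carry_out: Moves the arm, as the interface text tells. Its arguments: {"type":"object","properties":{"motion":{"type":"array","items":{"type":"number"}},"squeeze":{"type":"number"}},"required":["motion"]}

```bash
ls; mkdir -p pics; cat > h.py <<'E'
import numpy as np, cv2
from scipy.spatial.transform import Rotation as R
from plant import robot, imaging, models
def snap(cam,name):
    im=np.array(imaging.read_camera(cam)); cv2.imwrite(f'pics/{name}.png',im); return im
def cm(cam):
    m=imaging.camera_model(cam); K=np.array(m['K']); p=np.array(m['position']); o=np.array(m['orientation'])
    Rm=o if o.shape==(3,3) else R.from_rotvec(o).as_matrix()
    return K,p,Rm
def ray(cam,px,z,M=None):
    K,p,Rm=M or cm(cam)
    d=Rm@np.linalg.inv(K)@np.array([px[0],px[1],1.]); return p+d*(z-p[2])/d[2]
def proj(cam,P,M=None):
    K,p,Rm=M or cm(cam)
    c=(np.atleast_2d(P)-p)@Rm; u=c@K.T; return u[:,:2]/u[:,2:]
E
python3 - <<'E'
from h import *
s=robot.read_state()
print({k:np.round(v,3) for k,v in s.items()})
for c in ['top','side','wrist']:
    snap(c,c+'0'); print(c,imaging.camera_model(c))
E
```

```text
pics
{'t': np.float64(0.0), 'q': array([-1.254,  0.131,  1.489,  0.   ,  1.523, -0.085]), 'dq': array([ 0.   ,  0.001,  0.001, -0.   , -0.001, -0.   ]), 'joint_torque': array([ 2.0000e-03, -5.5985e+01, -4.9175e+01,  7.7000e-02,  3.5000e-02,
       -0.0000e+00]), 'tool_pos': array([ 0.235, -0.552,  0.237]), 'orientation': array([-0.408,  2.003, -1.999]), 'force': array([-0.471,  0.651,  0.133]), 'wrist_torque': array([-0.001, -0.045,  0.012]), 'opening': np.float64(0.093)}
top {'K': array([[382.31800428,   0.        , 320.41470756],
       [  0.        , 382.31800428, 211.78023797],
       [  0.        ,   0.        ,   1.        ]]), 'position': array([ 0.3874945 , -0.006422  ,  0.92661226]), 'orientation': array([-2.12063335,  2.16590102, -0.14338587])}
side {'K': array([[463.57273708,   0.        , 321.77549567],
       [  0.        , 463.57273708, 203.23967564],
       [  0.        ,   0.        ,   1.        ]]), 'position': array([0.39353539, 0.87954451, 0.76403619]), 'orientation': array([-0.18733054,  2.77191771, -1.3394901 ])}
wrist {'K': array([[280.52847009,   0.        , 314.29167243],
       [  0.        , 280.52847009, 203.74742018],
       [  0.        ,   0.        ,   1.        ]]), 'position': array([ 0.31099819, -0.51957613,  0.38454165]), 'orientation': array([ 2.40370567, -1.58908568, -0.24175068])}
```

View pics/top0.png

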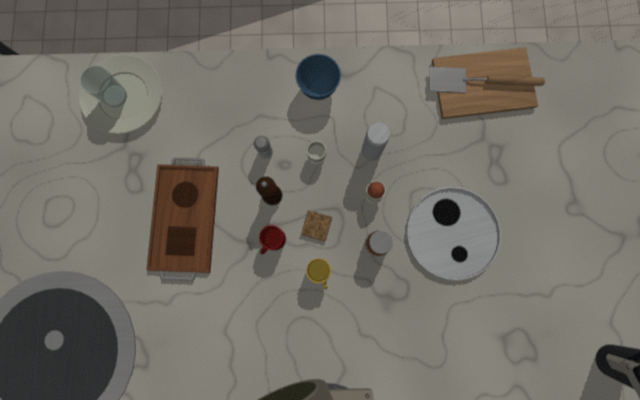

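View pics/side0.png

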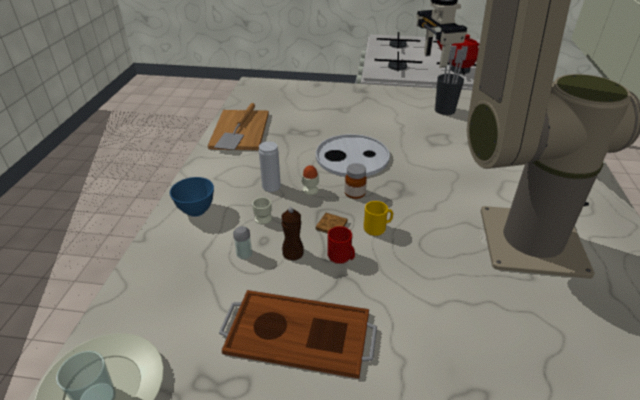

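View pics/wrist0.png

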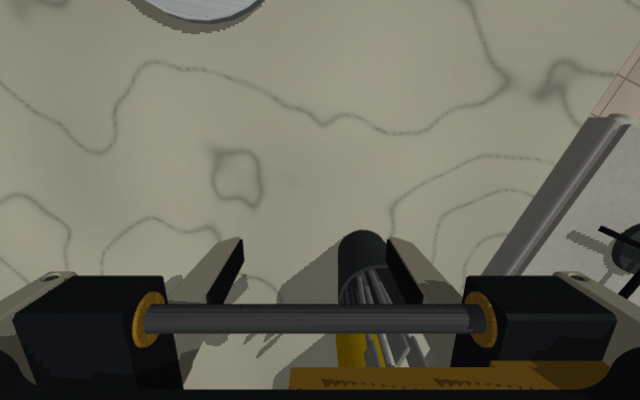

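```bash
cat > meas.py <<'E'
from h import *
prof={'mug':[(0,28),(68,28)],'jam_jar':[(0,29),(82,29)],'egg_cup':[(0,22),(5,22),(28,23.5),(52,23.5),(66,18),(76,10),(80,0.1)],
'salt_shaker':[(0,19),(60,18),(70,15),(77,1)],'empty_egg_cup':[(0,22),(5,22),(28,23.5),(52,23.5)],'pepper_mill':[(0,25),(110,20),(136,3)],'can':[(0,26),(120,26),(132,23)]}
E
python3 - <<'E'
from meas import *
import pickle
out={}
for c in ['top','side']:
    im=np.array(imaging.read_camera(c)); 
    for th in list(prof)+['coaster','long_tray','round_tray']:
        try: r=models.outline_of(c,th)
        except Exception as e: print(e); continue
        out[c,th]=r
        print(c,th,[(round(float(d['confidence']),2),np.round(d['pixel']).tolist(),int(np.sum(d['pixels']))) for d in r])
    out[c,'im']=im; out[c,'M']=cm(c)
pickle.dump(out,open('o.pkl','wb'))
for c in ['top','side']:
    im=out[c,'im']; 
    crop=im[130:300,140:500] if c=='top' else im[120:390,160:420]
    cv2.imwrite(f'pics/crop_{c}.png',cv2.resize(crop,None,fx=2.2,fy=2.2,interpolation=cv2.INTER_CUBIC))
E
```

```text
top mug [(0.97, [318.0, 273.0], 551), (0.74, [269.0, 238.0], 566), (0.23, [320.0, 152.0], 376)]
top jam_jar [(0.69, [380.0, 244.0], 558), (0.64, [452.0, 234.0], 7052)]
top egg_cup [(0.66, [375.0, 192.0], 343)]
top salt_shaker [(0.8, [266.0, 146.0], 301)]
top empty_egg_cup [(0.85, [324.0, 150.0], 355)]
top pepper_mill [(0.76, [266.0, 190.0], 529)]
top can [(0.87, [374.0, 141.0], 738)]
top coaster [(0.81, [314.0, 226.0], 669)]
top long_tray [(0.84, [182.0, 216.0], 7006)]
top round_tray [(0.8, [452.0, 235.0], 6870)]
side mug [(0.9, [337.0, 246.0], 863), (0.66, [378.0, 215.0], 787), (0.62, [348.0, 153.0], 2366)]
side jam_jar [(0.84, [358.0, 183.0], 653)]
side egg_cup [(0.64, [316.0, 178.0], 406)]
side salt_shaker [(0.58, [242.0, 245.0], 526)]
side empty_egg_cup [(0.83, [262.0, 210.0], 468)]
side pepper_mill [(0.69, [266.0, 165.0], 910), (0.67, [289.0, 233.0], 908)]
side can [(0.66, [269.0, 164.0], 894)]
side coaster [(0.92, [328.0, 221.0], 401)]
side long_tray [(0.83, [301.0, 336.0], 9866)]
side round_tray [(0.8, [349.0, 153.0], 2402)]
```

View pics/crop_top.png

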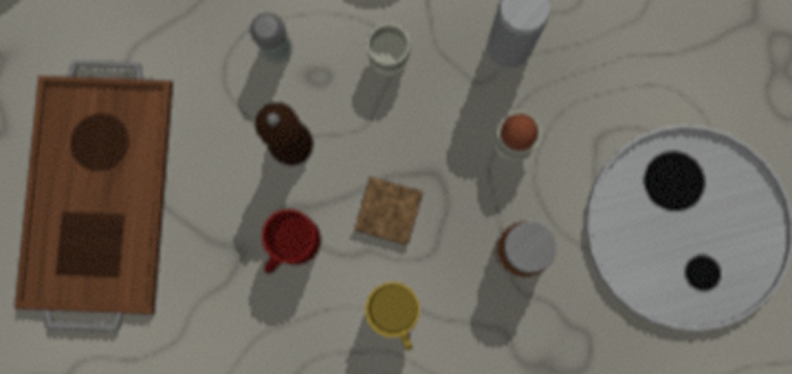

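View pics/crop_side.png

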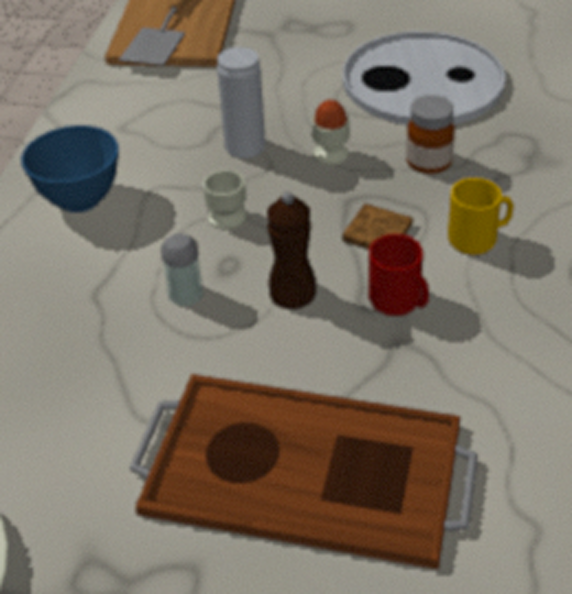

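```bash
cat > fit.py <<'E'
from meas import *
from scipy.optimize import minimize
def sil(c,th,xy,M,S=4,z0=0):
    a=np.linspace(0,2*np.pi,48,endpoint=False)
    P=np.concatenate([np.c_[xy[0]+r/1e3*np.cos(a),xy[1]+r/1e3*np.sin(a),np.full(48,z0+z/1e3)] for z,r in prof[th]])
    return cv2.convexHull((proj(c,P,M)).astype(np.float32))
def mask(h,S=4):
    m=np.zeros((400*S,640*S),np.uint8); cv2.fillConvexPoly(m,np.round((h+.5)*S-.5).astype(np.int32),1); return m
def fit(c,th,mk,M,xy0,z0=0):
    S=4; mm=cv2.resize(mk.astype(np.uint8),None,fx=S,fy=S,interpolation=cv2.INTER_NEAREST)
    def f(v):
        s=mask(sil(c,th,v,M,z0=z0)); return -(s&mm).sum()/max(1,(s|mm).sum())
    r=minimize(f,xy0,method='Nelder-Mead',options=dict(initial_simplex=[xy0,xy0+[.015,0],xy0+[0,.015]],xatol=3e-4,fatol=1e-4))
    return r.x,-r.fun
E
python3 - <<'E'
from fit import *
import pickle
o=pickle.load(open('o.pkl','rb'))
idx={('top','mug'):1,('side','pepper_mill'):1}
vis={c:cv2.resize(o[c,'im'],None,fx=4,fy=4,interpolation=cv2.INTER_CUBIC) for c in ['top','side']}
for th in prof:
    res=[]
    for c in ['top','side']:
        M=o[c,'M']; d=o[c,th][idx.get((c,th),0)]
        px=d['pixel']; xy0=ray(c,px,.04,M)[:2]
        x,s=fit(c,th,np.array(d['pixels']),M,xy0); res.append((x,s))
    m=(res[0][0]+res[1][0])/2
    print(th,[(np.round(x,4).tolist(),round(s,2)) for x,s in res],'mean',np.round(m,4))
    for c in vis: cv2.polylines(vis[c],[np.round((sil(c,th,m,o[c,'M'])+.5)*4).astype(np.int32)],True,(0,255,0),1)
cv2.imwrite('pics/fit_top.png',vis['top'][400:1140,960:1640]); cv2.imwrite('pics/fit_side.png',cv2.resize(vis['side'][540:1100,900:1640],None,fx=1,fy=1))
for c in ['top','side']:
    m=np.array(o[c,'coaster'][0]['pixels']).astype(np.uint8)
    r=cv2.minAreaRect(cv2.findContours(m,0,1)[0][0]); b=cv2.boxPoints(r)
    P=np.array([ray(c,p,.008,o[c,'M']) for p in b]); print('coaster',c,P.round(4)[:,:2].tolist(),P.mean(0).round(4), np.linalg.norm(P[1]-P[0]),np.linalg.norm(P[2]-P[1]))
E
```

```text
mug [([0.4828, 0.1837], np.float64(-0.0)), ([0.5161, 0.1268], np.float64(-0.0))] mean [0.4994 0.1552]
jam_jar [([0.501, -0.1086], np.float64(-0.0)), ([0.3549, -0.0591], np.float64(-0.0))] mean [ 0.4279 -0.0838]
egg_cup [([0.5625, -0.0731], np.float64(-0.0)), ([0.4863, -0.1029], np.float64(-0.0))] mean [ 0.5244 -0.088 ]
salt_shaker [([0.6994, 0.0971], np.float64(-0.0)), ([0.7283, 0.1521], np.float64(-0.0))] mean [0.7139 0.1246]
empty_egg_cup [([0.687, -0.0403], np.float64(-0.0)), ([0.7013, 0.0832], np.float64(-0.0))] mean [0.6941 0.0215]
pepper_mill [([0.5739, 0.1853], np.float64(-0.0)), ([0.6326, 0.0987], np.float64(-0.0))] mean [0.6032 0.142 ]
can [([0.7723, -0.0937], np.float64(-0.0)), ([0.7428, -0.1782], np.float64(-0.0))] mean [ 0.7576 -0.1359]
coaster top [[0.4653, 0.0499], [0.5267, 0.0323], [0.5087, -0.028], [0.4476, -0.0098]] [0.4871 0.0111 0.008 ] 0.06392898552047839 0.06286598984018539
coaster side [[0.5242, 0.0381], [0.5172, -0.0393], [0.4476, -0.011], [0.4579, 0.0632]] [0.4867 0.0127 0.008 ] 0.07770073681105978 0.07504613217327794fit.py:12: RuntimeWarning: overflow encountered in scalar negative
  s=mask(sil(c,th,v,M,z0=z0)); return -(s&mm).sum()/max(1,(s|mm).sum())
```

View pics/fit_top.png

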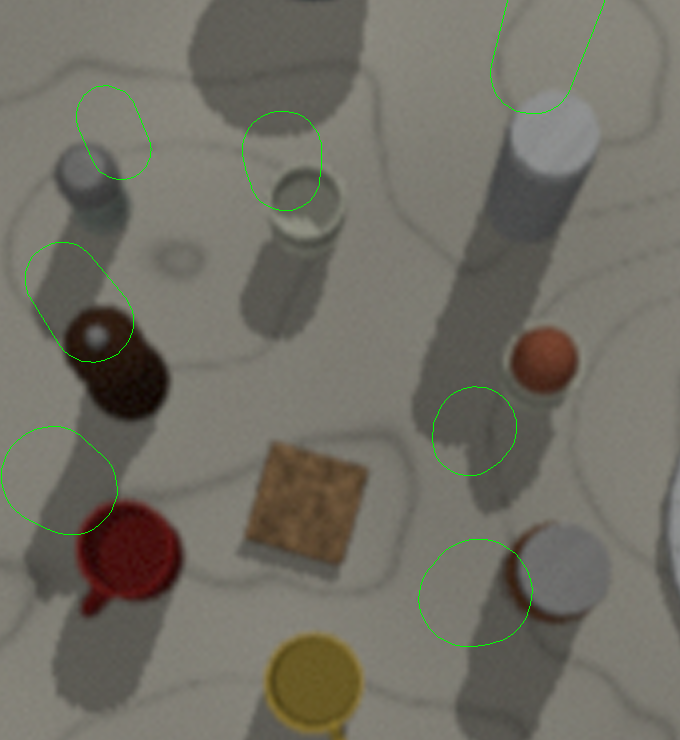

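View pics/fit_side.png

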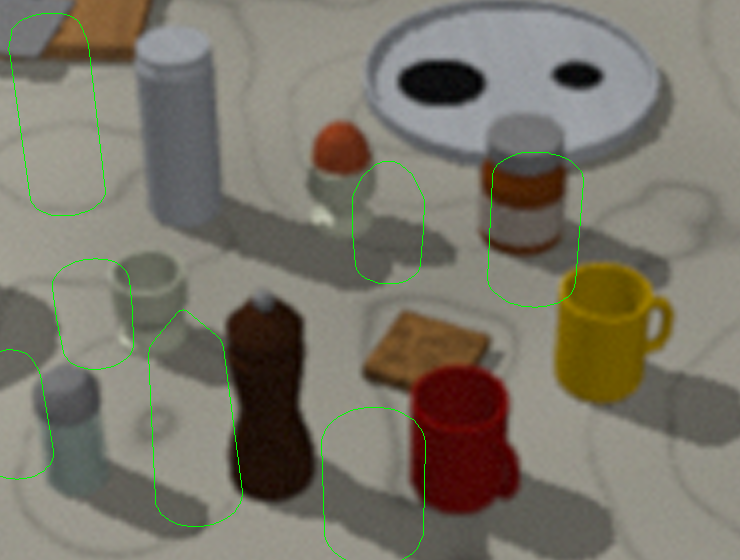

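Unsigned overflow in the objective; fixing it.

```bash
sed -i 's/return -(s&mm).sum()/return -float((s\&mm).sum())/' fit.py
cat > run.py <<'E'
from fit import *
import pickle
o=pickle.load(open('o.pkl','rb'))
idx={('top','mug'):1,('side','pepper_mill'):1}
vis={c:cv2.resize(o[c,'im'],None,fx=4,fy=4,interpolation=cv2.INTER_CUBIC) for c in ['top','side']}
for th in prof:
    res=[]
    for c in ['top','side']:
        M=o[c,'M']; d=o[c,th][idx.get((c,th),0)]
        px=d['pixel']; xy0=ray(c,px,.04,M)[:2]
        x,s=fit(c,th,np.array(d['pixels']),M,xy0); res.append((x,s))
    m=(res[0][0]+res[1][0])/2
    print(th,[(np.round(x,4).tolist(),round(s,2)) for x,s in res],'mean',np.round(m,4))
    for c in vis: cv2.polylines(vis[c],[np.round((sil(c,th,m,o[c,'M'])+.5)*4).astype(np.int32)],True,(0,255,0),1)
cv2.imwrite('pics/fit_top1.png',vis['top'][400:1140,960:1640]); cv2.imwrite('pics/fit_side1.png',cv2.resize(vis['side'][540:1100,900:1640],None,fx=1,fy=1))
E
python3 run.py
```

```text
mug [([0.4583, 0.1133], np.float64(0.9)), ([0.4564, 0.1131], np.float64(0.91))] mean [0.4574 0.1132]
jam_jar [([0.4375, -0.1279], np.float64(0.87)), ([0.44, -0.1335], np.float64(0.85))] mean [ 0.4387 -0.1307]
egg_cup [([0.5622, -0.1291], np.float64(0.88)), ([0.5617, -0.1282], np.float64(0.89))] mean [ 0.5619 -0.1287]
salt_shaker [([0.6782, 0.1356], np.float64(0.94)), ([0.6779, 0.135], np.float64(0.94))] mean [0.678  0.1353]
empty_egg_cup [([0.6638, 0.0064], np.float64(0.89)), ([0.6636, 0.0062], np.float64(0.95))] mean [0.6637 0.0063]
pepper_mill [([0.5659, 0.1203], np.float64(0.94)), ([0.5641, 0.1179], np.float64(0.9))] mean [0.565  0.1191]
can [([0.6729, -0.1304], np.float64(0.93)), ([0.6722, -0.1323], np.float64(0.93))] mean [ 0.6726 -0.1313]
```

View pics/fit_top1.png

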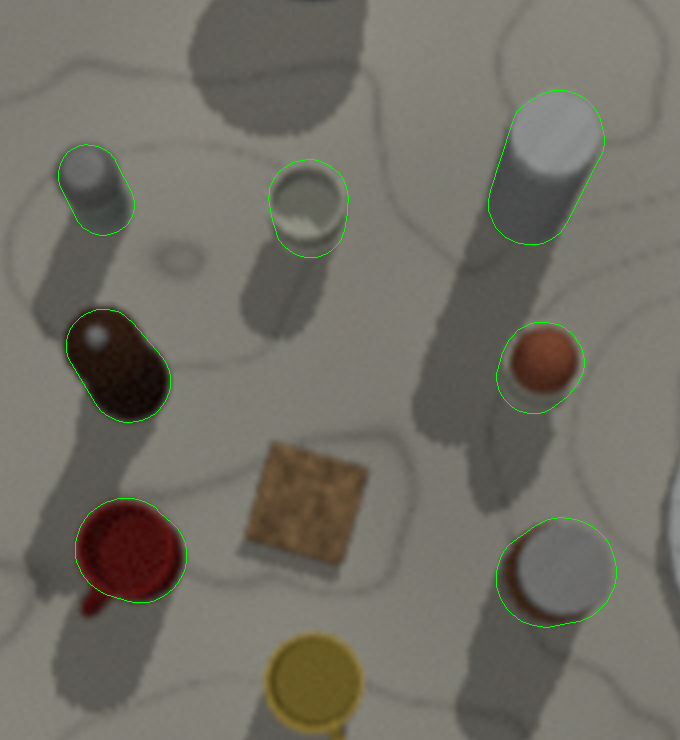

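View pics/fit_side1.png

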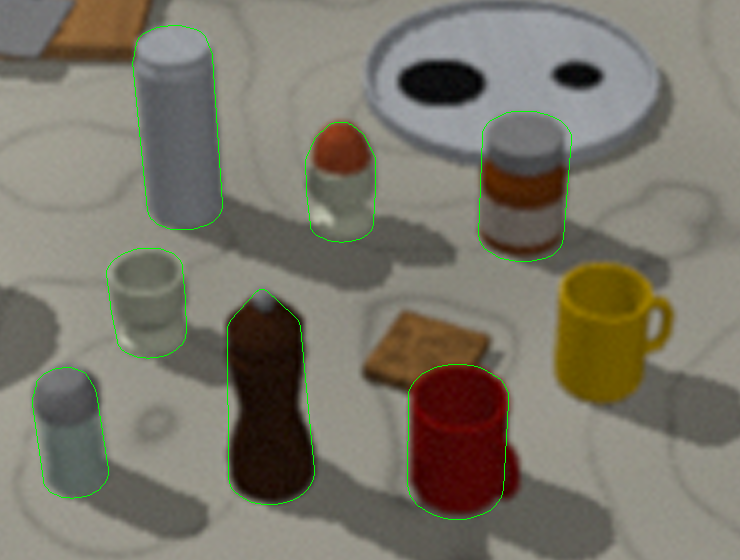

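```bash
cat > trays.py <<'E'
from h import *
import pickle
o=pickle.load(open('o.pkl','rb'))
def dark(c,th,z,k):
    im=o[c,'im']; m=np.array(o[c,th][0]['pixels']).astype(np.uint8)
    m=cv2.morphologyEx(m,cv2.MORPH_CLOSE,np.ones((9,9)))
    m=cv2.erode(m,np.ones((5,5)))
    g=im.max(2)
    t=cv2.threshold(g[m>0].reshape(-1,1),0,255,cv2.THRESH_OTSU)[0]
    b=((g<t)&(m>0)).astype(np.uint8)
    n,l,s,cen=cv2.connectedComponentsWithStats(b)
    r=sorted([(int(s[i,4]),cen[i]) for i in range(1,n)],key=lambda q:-q[0])[:k]
    out=[(a,ray(c,p,z,o[c,'M'])[:2]) for a,p in r]
    print(c,th,t,[(a,np.round(p,4).tolist()) for a,p in out])
for c in ['top','side']:
    dark(c,'long_tray',.008,4); dark(c,'round_tray',.006,4)
print('handle',ray('top',(262.5,251.75),.034,o['top','M']))
E
python3 trays.py
```

```text
top long_tray 69.0 [(829, [0.456, 0.3388]), (554, [0.5696, 0.3318]), (119, [0.6349, 0.3355]), (9, [0.5922, 0.3989])]
top round_tray 78.0 [(581, [0.5125, -0.304]), (205, [0.4115, -0.3284])]
side long_tray 78.0 [(1111, [0.4558, 0.34]), (731, [0.5697, 0.3323]), (350, [0.5047, 0.4104]), (206, [0.6342, 0.3295])]
side round_tray 87.0 [(197, [0.5126, -0.3053]), (65, [0.4109, -0.3288])]
handle [0.42459763 0.13691623 0.034     ]
```

```bash
cat > g.py <<'E'
# usage: g.py x y z [yaw of tool z deg]  -> remaining in tool frame
import sys; from h import *
s=robot.read_state(); A=R.from_rotvec(s['orientation']).as_matrix()
p=np.array(s['tool_pos']); yaw=np.degrees(np.arctan2(A[1,2],A[0,2]))
print('t',round(float(s['t']),2),'p',p.round(4),'yaw z',yaw.round(1),'open',round(float(s['opening']),4),'F',np.round(s['force'],1),'q',np.round(s['q'],2), 'tilt',np.degrees(np.arccos(-A[2,1])).round(2))
a=[float(v) for v in sys.argv[1:]]
if len(a)>=3:
    g=np.array(a[:3]); ty=a[3] if len(a)>3 else yaw
    for t in ([ty,ty+180] if len(a)>3 else [ty]):
        dy=(t-yaw+180)%360-180
        T=np.c_[np.cross([0,0,-1],[np.cos(np.radians(t)),np.sin(np.radians(t)),0]),[0,0,-1],[np.cos(np.radians(t)),np.sin(np.radians(t)),0]]
        rv=np.degrees(R.from_matrix(A.T@T).as_rotvec())
        print('yaw',t,'d_tool',(A.T@(g-p)).round(4),'turn',rv.round(2),'after-turn d',(T.T@(g-p)).round(4))
E
python3 - <<'E'
from h import *
print(R.from_rotvec(robot.read_state()['orientation']).as_matrix().round(3))
E
python3 g.py .457 .113 .15 54
```

```text
[[-0.92  -0.     0.391]
 [-0.391  0.    -0.92 ]
 [ 0.    -1.    -0.   ]]
t 1.25 p [ 0.2347 -0.5522  0.2376] yaw z -67.0 open 0.0928 F [-0.2  0.5  1. ] q [-1.25  0.13  1.49 -0.    1.52 -0.09] tilt 0.0
yaw 54.0 d_tool [-0.4648  0.0876 -0.5253] turn [   0.   -120.98   -0.  ] after-turn d [-0.2111  0.0876  0.6688]
yaw 234.0 d_tool [-0.4648  0.0876 -0.5253] turn [ 0.   59.02  0.  ] after-turn d [ 0.2111  0.0876 -0.6688]
```

Emit:
carry_out(motion=[-0.039,0,-0.022,0,7.7,0,1,-0.036,0,-0.026,0,7.7,0,1,-0.032,0,-0.031,0,7.7,0,1,-0.0275,0,-0.0355,0,0,0,1,-0.0275,0,-0.0355,0,0,0,1], squeeze=20)

```text
t: 1.75
tool_pos: [0.3738, -0.3761, 0.2369]
orientation: [-0.029, -2.206, 2.209]
force: [0.1, -0.2, 0.2]
opening: 0.0928
```

```bash
python3 g.py .562 -.1287 .15 -90
```

```text
t 1.75 p [ 0.3738 -0.3761  0.2369] yaw z -91.5 open 0.0928 F [ 0.1 -0.2  0.2] q [-0.88 -0.06  1.68 -0.    1.52  0.71] tilt 0.09
yaw -90.0 d_tool [-0.1816  0.0864 -0.2524] turn [-0.08 -1.51  0.03] after-turn d [-0.1882  0.0869 -0.2474]
yaw 90.0 d_tool [-0.1816  0.0864 -0.2524] turn [-5.0000e-02  1.7849e+02 -1.2000e-01] after-turn d [0.1882 0.0869 0.2474]
```

Emit:
carry_out(motion=[-0.027,0.005,-0.0353,0,-1.5,0,1,-0.027,0.005,-0.0353,0,0,0,1,-0.027,0.01,-0.0353,0,0,0,1,-0.027,0.01,-0.0353,0,0,0,1,-0.027,0.01,-0.0353,0,0,0,1])

```text
t: 2.25
tool_pos: [0.5156, -0.1934, 0.1988]
orientation: [0.006, 2.212, -2.225]
force: [-0.3, 0.4, 0.0]
opening: 0.0933
```

```bash
python3 g.py .562 -.1287 .12 -90
```

```text
t 2.25 p [ 0.5156 -0.1934  0.1988] yaw z -90.0 open 0.0933 F [-0.3  0.4  0. ] q [-0.45  0.01  1.68 -0.    1.44  1.12] tilt 0.46
yaw -90.0 d_tool [-0.0459  0.0787 -0.0651] turn [-0.34 -0.01 -0.31] after-turn d [-0.0464  0.0788 -0.0647]
yaw 90.0 d_tool [-0.0459  0.0787 -0.0651] turn [  0.49 179.99  -0.53] after-turn d [0.0464 0.0788 0.0647]
```

Emit:
carry_out(motion=[-0.023,0,-0.0325,-0.34,0,-0.31,1,-0.023,0,-0.032,0,0,0,1,0,0.03,0,0,0,0,1,0,0.03,0,0,0,0,1,0,0.01,0,0,0,0,1])

```text
t: 2.75
tool_pos: [0.5676, -0.1189, 0.128]
orientation: [-0.005, 2.216, -2.214]
force: [-1.7, 0.1, -0.4]
opening: 0.0932
```

```bash
python3 g.py .562 -.1287 .042 -90; python3 - <<'E'
from h import *
snap('wrist','w1')
E
```

```text
t 2.75 p [ 0.5676 -0.1189  0.128 ] yaw z -89.5 open 0.0932 F [-1.7  0.1 -0.4] q [-0.3   0.15  1.67  0.    1.32  1.27] tilt 0.26
yaw -90.0 d_tool [0.0061 0.086  0.0098] turn [ 0.04  0.5  -0.25] after-turn d [0.0056 0.086  0.0098]
yaw 90.0 d_tool [0.0061 0.086  0.0098] turn [-4.000e-01 -1.795e+02 -6.000e-02] after-turn d [-0.0056  0.086  -0.0098]
```

View pics/w1.png

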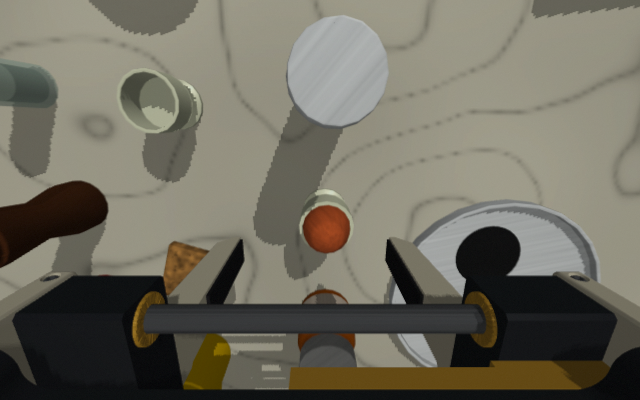

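Emit:
carry_out(motion=[0.0055,0,0.0095,0,0.5,-0.25,1,0,0.02,0,0,0,0,1,0,0.02,0,0,0,0,1,0,0.02,0,0,0,0,1,0,0,0,0,0,0,1])

```text
t: 3.3
tool_pos: [0.5637, -0.1353, 0.0736]
orientation: [0.014, 2.218, -2.225]
force: [-0.9, 0.6, 0.6]
opening: 0.0928
```

```bash
python3 g.py .562 -.1287 .042 -90
```

```text
t 3.3 p [ 0.5637 -0.1353  0.0736] yaw z -90.4 open 0.0928 F [-0.9  0.6  0.6] q [-0.32  0.21  1.71 -0.    1.21  1.25] tilt 0.4
yaw -90.0 d_tool [ 0.0019  0.0316 -0.0067] turn [-0.18 -0.35 -0.36] after-turn d [ 0.0017  0.0316 -0.0066]
yaw 90.0 d_tool [ 0.0019  0.0316 -0.0067] turn [  0.56 179.65  -0.29] after-turn d [-0.0017  0.0316  0.0066]
```

Emit:
carry_out(motion=[0.002,0.011,-0.0065,-0.18,-0.35,-0.36,1,0,0.01,0,0,0,0,1,0,0.01,0,0,0,0,1,0,0,0,0,0,0,1,0,0,0,0,0,0,1])

```text
t: 3.8
tool_pos: [0.5643, -0.1311, 0.0459]
orientation: [0.009, 2.217, -2.222]
force: [-0.5, -0.3, 0.5]
opening: 0.0932
```

```bash
python3 g.py .562 -.1287 .042 -90; python3 - <<'E'
from h import *
snap('wrist','w2');snap('side','s2')
E
```

```text
t 3.8 p [ 0.5643 -0.1311  0.0459] yaw z -90.1 open 0.0932 F [-0.5 -0.3  0.5] q [-0.32  0.24  1.73 -0.    1.16  1.26] tilt 0.36
yaw -90.0 d_tool [ 0.0024  0.0039 -0.0024] turn [-0.13 -0.1  -0.34] after-turn d [ 0.0023  0.0039 -0.0024]
yaw 90.0 d_tool [ 0.0024  0.0039 -0.0024] turn [  0.53 179.9   -0.2 ] after-turn d [-0.0023  0.0039  0.0024]
```

View pics/w2.png

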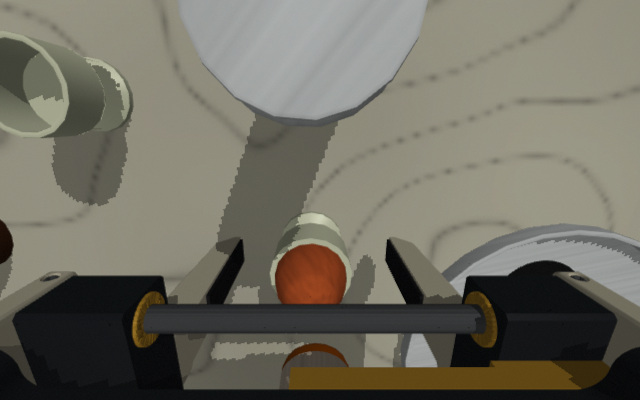

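Emit:
carry_out(motion=[0.002,0.003,-0.0015,-0.13,0,-0.34,1,0,0,0,0,0,0,-1,0,0,0,0,0,0,-1,0,0,0,0,0,0,-1,0,0,0,0,0,0,-1], squeeze=20)

```text
t: 4.4
tool_pos: [0.5629, -0.1295, 0.0438]
orientation: [-0.003, -2.221, 2.222]
force: [-0.7, 0.7, -0.4]
opening: 0.0653
```

Emit:
carry_out(motion=[0,0,0,0,0,0,-1,0,0,0,0,0,0,-1,0,0,0,0,0,0,-1,0,0,0,0,0,0,-1,0,0,0,0,0,0,-1])

```text
t: 4.9
tool_pos: [0.563, -0.1295, 0.0439]
orientation: [-0.003, -2.221, 2.222]
force: [0.5, 0.1, -1.0]
opening: 0.0468
```

```bash
python3 g.py .5125 -.3047 .12 -90
```

```text
t 4.9 p [ 0.563  -0.1295  0.0439] yaw z -90.1 open 0.0468 F [ 0.5  0.1 -1. ] q [-0.31  0.25  1.73  0.    1.17  1.26] tilt 0.07
yaw -90.0 d_tool [ 0.0501 -0.0761  0.1753] turn [-0.02 -0.09 -0.07] after-turn d [ 0.0505 -0.0761  0.1752]
yaw 90.0 d_tool [ 0.0501 -0.0761  0.1753] turn [ 1.1000e-01  1.7991e+02 -2.0000e-02] after-turn d [-0.0505 -0.0761 -0.1752]
```

Emit:
carry_out(motion=[0,-0.015,0,0,0,0,-1,0,-0.025,0,0,0,0,-1,0.003,-0.02,0.015,0,0,0,-1,0.008,-0.01,0.028,0,0,0,-1,0.01,0,0.035,0,0,0,-1])

```text
t: 5.4
tool_pos: [0.5417, -0.2053, 0.1193]
orientation: [-0.005, 2.22, -2.218]
force: [1.0, 0.2, -1.9]
opening: 0.0467
```

```bash
python3 g.py .5125 -.3047 .1 -90
```

```text
t 5.4 p [ 0.5417 -0.2053  0.1193] yaw z -89.7 open 0.0467 F [ 1.   0.2 -1.9] q [-0.45  0.16  1.67  0.    1.31  1.11] tilt 0.05
yaw -90.0 d_tool [0.0296 0.0192 0.0993] turn [0.05 0.26 0.02] after-turn d [0.0292 0.0193 0.0994]
yaw 90.0 d_tool [0.0296 0.0192 0.0993] turn [ 3.0000e-02 -1.7974e+02 -7.0000e-02] after-turn d [-0.0292  0.0193 -0.0994]
```

Emit:
carry_out(motion=[0.011,0,0.035,0,0.2,0,-1,0.009,0,0.03,0,0,0,-1,0.004,0,0.016,0,0,0,-1,0,0.01,0,0,0,0,-1,0,0,0,0,0,0,-1])

```text
t: 5.9
tool_pos: [0.5172, -0.2931, 0.1147]
orientation: [0.008, 2.218, -2.224]
force: [-0.1, 0.1, -2.0]
opening: 0.0467
```

```bash
python3 g.py .5125 -.3047 .0505 -90; python3 - <<'E'
from h import *
snap('side','s3'); im=cv2.imread('pics/s3.png'); cv2.imwrite('pics/s3c.png',cv2.resize(im[80:280,220:460],None,fx=3,fy=3))
E
```

```text
t 5.9 p [ 0.5172 -0.2931  0.1147] yaw z -90.2 open 0.0467 F [-0.1  0.1 -2. ] q [-0.6   0.2   1.64  0.    1.3   0.97] tilt 0.3
yaw -90.0 d_tool [0.0049 0.0642 0.0115] turn [-0.15 -0.15 -0.26] after-turn d [0.0047 0.0642 0.0116]
yaw 90.0 d_tool [0.0049 0.0642 0.0115] turn [  0.41 179.85  -0.24] after-turn d [-0.0047  0.0642 -0.0116]
```

View pics/s3c.png

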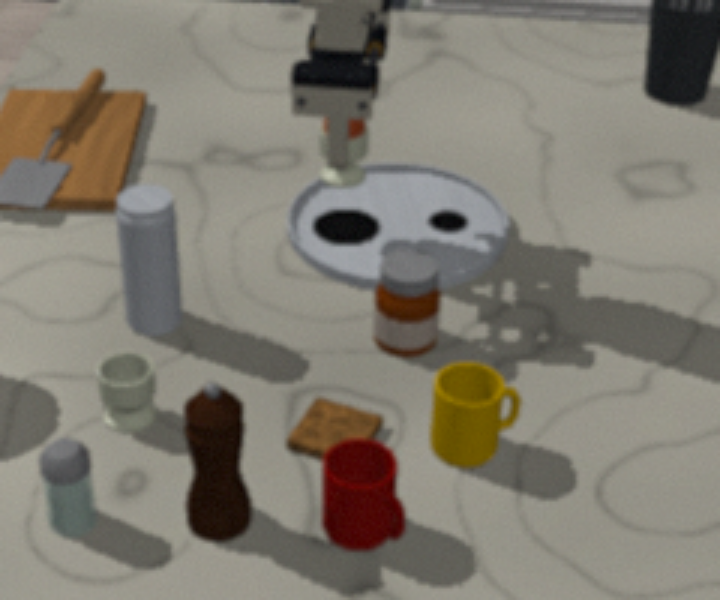

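Emit:
carry_out(motion=[0.004,0.01,0.0115,0,0,-0.25,-1,0,0.02,0,0,0,0,-1,0,0.015,0,0,0,0,-1,0,0,0,0,0,0,-1,0,0,0,0,0,0,-1])

```text
t: 6.45
tool_pos: [0.5147, -0.302, 0.0672]
orientation: [-0.005, 2.217, -2.222]
force: [0.1, -0.8, -0.5]
opening: 0.0468
```

```bash
python3 g.py .5135 -.3047 .0505 -90
```

```text
t 6.45 p [ 0.5147 -0.302   0.0672] yaw z -89.8 open 0.0468 F [ 0.1 -0.8 -0.5] q [-0.62  0.26  1.66 -0.    1.22  0.95] tilt 0.14
yaw -90.0 d_tool [0.0012 0.0167 0.0026] turn [-0.13  0.23  0.04] after-turn d [0.0012 0.0167 0.0027]
yaw 90.0 d_tool [0.0012 0.0167 0.0026] turn [ 7.0000e-02 -1.7977e+02  2.1000e-01] after-turn d [-0.0012  0.0167 -0.0027]
```

Emit:
carry_out(motion=[0.001,0.007,0.0025,-0.13,0.2,0.04,-1,0,0.007,0,0,0,0,-1,0,0.003,0,0,0,0,-1,0,0,0,0,0,0,-1,0,0,0,0,0,0,-1])

```text
t: 6.95
tool_pos: [0.5146, -0.3051, 0.0503]
orientation: [0.001, 2.219, -2.221]
force: [-0.3, 0.2, -0.8]
opening: 0.047
```

```bash
python3 g.py .5135 -.3047 .05 -90
```

```text
t 6.95 p [ 0.5146 -0.3051  0.0503] yaw z -90.0 open 0.047 F [-0.3  0.2 -0.8] q [-0.62  0.29  1.66  0.    1.19  0.95] tilt 0.11
yaw -90.0 d_tool [ 0.0011  0.0003 -0.0004] turn [-0.06  0.05 -0.1 ] after-turn d [ 0.0011  0.0003 -0.0004]
yaw 90.0 d_tool [ 0.0011  0.0003 -0.0004] turn [-1.5000e-01 -1.7995e+02  9.0000e-02] after-turn d [-0.0011  0.0003  0.0004]
```

Emit:
carry_out(motion=[0.001,0.001,0,0,0,0,-1,0,0,0,0,0,0,0.6,0,0,0,0,0,0,0.6,0,0,0,0,0,0,0.6,0,0,0,0,0,0,0.6])

```text
t: 7.45
tool_pos: [0.5149, -0.306, 0.0514]
orientation: [0.004, 2.215, -2.222]
force: [0.6, -0.0, 0.2]
opening: 0.0728
```

Emit:
carry_out(motion=[0,-0.01,0,0,0,0,0.6,0,-0.03,0,0,0,0,0.6,0,-0.04,0,0,0,0,0.6,0,-0.04,-0.02,0,0,0,0.6,0,-0.02,-0.02,0,0,0,0.6])

```text
t: 7.95
tool_pos: [0.5112, -0.265, 0.1939]
orientation: [0.0, -2.221, 2.218]
force: [0.8, -0.6, 0.2]
opening: 0.0743
```

```bash
python3 g.py .678 .1353 .2 -90; python3 - <<'E'
from h import *
snap('side','s4'); im=cv2.imread('pics/s4.png'); cv2.imwrite('pics/s4c.png',cv2.resize(im[80:280,220:460],None,fx=3,fy=3))
E
```

```text
t 7.95 p [ 0.5112 -0.265   0.1939] yaw z -90.1 open 0.0743 F [ 0.8 -0.6  0.2] q [-0.57  0.09  1.61 -0.    1.44  1.01] tilt 0.15
yaw -90.0 d_tool [-0.1659 -0.006  -0.4006] turn [ 0.08 -0.12  0.13] after-turn d [-0.1668 -0.0061 -0.4003]
yaw 90.0 d_tool [-0.1659 -0.006  -0.4006] turn [-2.1000e-01  1.7988e+02  1.2000e-01] after-turn d [ 0.1668 -0.0061  0.4003]
```

View pics/s4c.png

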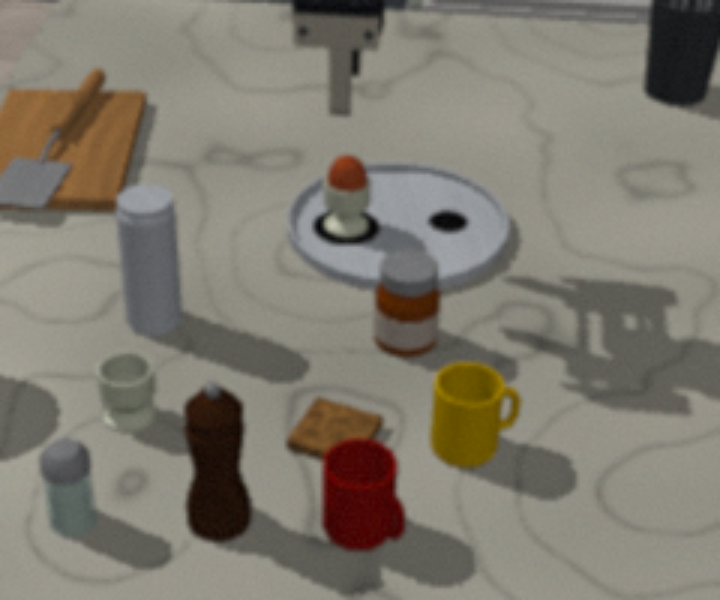

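Emit:
carry_out(motion=[-0.0165,-0.002,-0.04,0,0,0,0.6,-0.0165,-0.002,-0.04,0,0,0,0.6,-0.0165,0,-0.04,0,0,0,0.6,-0.0165,0,-0.04,0,0,0,0.6,-0.0165,0,-0.04,0,0,0,0.6])

```text
t: 8.5
tool_pos: [0.5984, -0.0623, 0.2091]
orientation: [0.022, 2.215, -2.226]
force: [0.8, -0.3, 0.6]
opening: 0.0741
```

```bash
python3 g.py .678 .1353 .2 -90
```

```text
t 8.5 p [ 0.5984 -0.0623  0.2091] yaw z -90.5 open 0.0741 F [ 0.8 -0.3  0.6] q [-0.19  0.14  1.53 -0.    1.46  1.39] tilt 0.68
yaw -90.0 d_tool [-0.0777  0.0089 -0.1983] turn [-0.29 -0.5  -0.61] after-turn d [-0.0796  0.0091 -0.1976]
yaw 90.0 d_tool [-0.0777  0.0089 -0.1983] turn [  0.96 179.5   -0.46] after-turn d [0.0796 0.0091 0.1976]
```

Emit:
carry_out(motion=[-0.0165,0,-0.04,-0.3,-0.5,-0.6,0.6,-0.0165,0.002,-0.04,0,0,0,0.6,-0.0165,0.002,-0.04,0,0,0,0.6,-0.0165,0,-0.04,0,0,0,0.6,-0.008,0,-0.02,0,0,0,0.6])

```text
t: 9.0
tool_pos: [0.6754, 0.1282, 0.2085]
orientation: [0.001, 2.219, -2.218]
force: [0.0, -0.1, -0.5]
opening: 0.0738
```

```bash
python3 g.py .678 .1353 .12 -90
```

```text
t 9.0 p [0.6754 0.1282 0.2085] yaw z -89.8 open 0.0738 F [ 0.  -0.1 -0.5] q [0.11 0.38 1.25 0.   1.51 1.68] tilt 0.2
yaw -90.0 d_tool [-0.0023  0.0885 -0.0071] turn [ 0.03  0.17 -0.2 ] after-turn d [-0.0026  0.0885 -0.0071]
yaw 90.0 d_tool [-0.0023  0.0885 -0.0071] turn [-3.1000e-01 -1.7983e+02 -5.0000e-02] after-turn d [0.0026 0.0885 0.0071]
```

Emit:
carry_out(motion=[0,0.03,0,0,0,0,0.6,0,0.035,0,0,0,0,0.6,0,0.02,0,0,0,0,0.6,0,0,0,0,0,0,0.6,0,0,0,0,0,0,0.6])

```text
t: 9.5
tool_pos: [0.6779, 0.1344, 0.1248]
orientation: [-0.002, 2.214, -2.21]
force: [0.2, -0.3, 1.6]
opening: 0.0745
```

```bash
python3 g.py .678 .1353 .042 -90; python3 - <<'E'
from h import *
snap('wrist','w5')
E
```

```text
t 9.5 p [0.6779 0.1344 0.1248] yaw z -89.4 open 0.0745 F [ 0.2 -0.3  1.6] q [0.12 0.44 1.33 0.   1.36 1.68] tilt 0.48
yaw -90.0 d_tool [ 0.0006  0.0828 -0.0007] turn [ 0.11  0.58 -0.46] after-turn d [-0.0001  0.0828 -0.0009]
yaw 90.0 d_tool [ 0.0006  0.0828 -0.0007] turn [-7.3000e-01 -1.7941e+02 -1.7000e-01] after-turn d [0.0001 0.0828 0.0009]
```

View pics/w5.png

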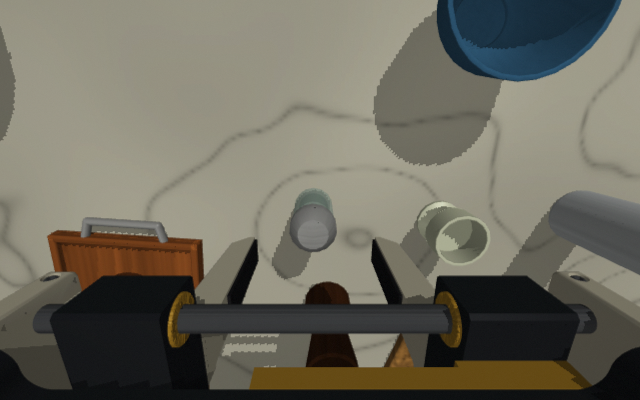

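Emit:
carry_out(motion=[0,0.025,-0.001,0.1,0.5,-0.45,0.6,0,0.025,0,0,0,0,0.6,0,0.02,0,0,0,0,0.6,0,0.005,0,0,0,0,0.6,0,0,0,0,0,0,0.6])

```text
t: 10.05
tool_pos: [0.6853, 0.1351, 0.0601]
orientation: [0.018, 2.216, -2.212]
force: [-0.3, 0.1, -0.1]
opening: 0.0744
```

```bash
python3 g.py .678 .1353 .042 -90
```

```text
t 10.05 p [0.6853 0.1351 0.0601] yaw z -90.0 open 0.0744 F [-0.3  0.1 -0.1] q [ 0.12  0.51  1.36 -0.    1.26  1.69] tilt 0.91
yaw -90.0 d_tool [ 0.0076  0.018  -0.0002] turn [ 0.11 -0.03 -0.9 ] after-turn d [ 0.0073  0.0181 -0.0002]
yaw 90.0 d_tool [ 0.0076  0.018  -0.0002] turn [1.4200e+00 1.7996e+02 1.7000e-01] after-turn d [-0.0073  0.0181  0.0002]
```

Emit:
carry_out(motion=[0.007,0.01,0,0.1,0,-0.9,0.6,0,0.008,0,0,0,0,0.6,0,0,0,0,0,0,0.6,0,0,0,0,0,0,0.6,0,0,0,0,0,0,0.6])

```text
t: 10.55
tool_pos: [0.681, 0.1353, 0.0462]
orientation: [0.007, 2.22, -2.218]
force: [-0.4, -0.7, -0.1]
opening: 0.0743
```

```bash
python3 g.py .678 .1353 .042 -90
```

```text
t 10.55 p [0.681  0.1353 0.0462] yaw z -90.0 open 0.0743 F [-0.4 -0.7 -0.1] q [0.12 0.52 1.37 0.   1.24 1.69] tilt 0.33
yaw -90.0 d_tool [ 0.003   0.0042 -0.    ] turn [ 0.05 -0.05 -0.32] after-turn d [ 0.003   0.0042 -0.    ]
yaw 90.0 d_tool [ 0.003   0.0042 -0.    ] turn [5.1000e-01 1.7995e+02 7.0000e-02] after-turn d [-0.003   0.0042  0.    ]
```

Emit:
carry_out(motion=[0.003,0.004,0,0,0,-0.3,0.6,0,0,0,0,0,0,-1,0,0,0,0,0,0,-1,0,0,0,0,0,0,-1,0,0,0,0,0,0,-1])

```text
t: 11.05
tool_pos: [0.6782, 0.1354, 0.0427]
orientation: [0.002, 2.222, -2.22]
force: [-0.4, 1.0, 0.4]
opening: 0.0475
```

Emit:
carry_out(motion=[0,0,0,0,0,0,-1,0,0,0,0,0,0,-1,0,0,0,0,0,0,-1,0,0,0,0,0,0,-1,0,0,0,0,0,0,-1])

```text
t: 11.55
tool_pos: [0.6783, 0.1354, 0.0427]
orientation: [0.002, 2.222, -2.22]
force: [0.3, -0.0, -0.1]
opening: 0.0373
```

```bash
python3 g.py .4113 -.3286 .2 -90
```

```text
t 11.55 p [0.6783 0.1354 0.0427] yaw z -90.0 open 0.0373 F [ 0.3 -0.  -0.1] q [0.12 0.53 1.37 0.   1.24 1.69] tilt 0.09
yaw -90.0 d_tool [ 0.2665 -0.158   0.4641] turn [ 0.06 -0.04 -0.07] after-turn d [ 0.267  -0.1573  0.464 ]
yaw 90.0 d_tool [ 0.2665 -0.158   0.4641] turn [1.0000e-01 1.7996e+02 9.0000e-02] after-turn d [-0.267  -0.1573 -0.464 ]
```

Emit:
carry_out(motion=[0,-0.02,0,0,0,0,-1,0,-0.035,0,0,0,0,-1,0,-0.04,0,0,0,0,-1,0,-0.04,0,0,0,0,-1,0.01,-0.02,0.02,0,0,0,-1])

```text
t: 12.05
tool_pos: [0.6639, 0.1163, 0.1946]
orientation: [0.016, -2.216, 2.216]
force: [0.0, -0.6, -0.9]
opening: 0.0374
```

```bash
python3 g.py .4113 -.3286 .2 -90
```

```text
t 12.05 p [0.6639 0.1163 0.1946] yaw z -89.9 open 0.0374 F [ 0.  -0.6 -0.9] q [0.1  0.36 1.3  0.   1.5  1.67] tilt 0.73
yaw -90.0 d_tool [ 0.2532 -0.0022  0.4446] turn [-0.01  0.08  0.73] after-turn d [ 0.2526 -0.0054  0.4449]
yaw 90.0 d_tool [ 0.2532 -0.0022  0.4446] turn [ 1.1500e+00 -1.7992e+02  1.0000e-02] after-turn d [-0.2526 -0.0054 -0.4449]
```

Emit:
carry_out(motion=[0.0225,-0.005,0.039,0,0,0.7,-1,0.0225,0,0.039,0,0,0,-1,0.0225,0,0.039,0,0,0,-1,0.0225,0,0.039,0,0,0,-1,0.0225,0,0.039,0,0,0,-1])

```text
t: 12.55
tool_pos: [0.5519, -0.0816, 0.2055]
orientation: [0.004, 2.212, -2.212]
force: [0.7, -0.6, -1.5]
opening: 0.0373
```

```bash
python3 g.py .4113 -.3286 .17 -90
```

```text
t 12.55 p [ 0.5519 -0.0816  0.2055] yaw z -89.5 open 0.0373 F [ 0.7 -0.6 -1.5] q [-0.24  0.02  1.66  0.    1.45  1.32] tilt 0.65
yaw -90.0 d_tool [0.143  0.0339 0.2458] turn [-0.01  0.46 -0.65] after-turn d [0.1406 0.0355 0.247 ]
yaw 90.0 d_tool [0.143  0.0339 0.2458] turn [-1.0300e+00 -1.7954e+02  1.0000e-02] after-turn d [-0.1406  0.0355 -0.247 ]
```

Emit:
carry_out(motion=[0.0225,0.004,0.039,0,0.4,-0.6,-1,0.0225,0.006,0.039,0,0,0,-1,0.0225,0.006,0.039,0,0,0,-1,0.0225,0.006,0.039,0,0,0,-1,0.0225,0.006,0.039,0,0,0,-1])

```text
t: 13.05
tool_pos: [0.4346, -0.284, 0.178]
orientation: [0.003, 2.216, -2.221]
force: [1.0, -0.2, -1.7]
opening: 0.0374
```

```bash
python3 g.py .4113 -.3286 .12 -90
```

```text
t 13.05 p [ 0.4346 -0.284   0.178 ] yaw z -89.9 open 0.0374 F [ 1.  -0.2 -1.7] q [-0.68 -0.06  1.79  0.    1.4   0.89] tilt 0.28
yaw -90.0 d_tool [0.0237 0.058  0.0444] turn [-0.13  0.1  -0.25] after-turn d [0.0233 0.058  0.0446]
yaw 90.0 d_tool [0.0237 0.058  0.0444] turn [  -0.4  -179.89    0.2 ] after-turn d [-0.0233  0.058  -0.0446]
```

Emit:
carry_out(motion=[0.011,0.01,0.022,-0.1,0,-0.25,-1,0.006,0.02,0.012,0,0,0,-1,0,0.02,0,0,0,0,-1,0,0,0,0,0,0,-1,0,0,0,0,0,0,-1])

```text
t: 13.55
tool_pos: [0.4121, -0.3252, 0.1268]
orientation: [-0.007, -2.215, 2.22]
force: [0.3, 0.1, -1.5]
opening: 0.0371
```

```bash
python3 g.py .4113 -.3286 .0487 -90
```

```text
t 13.55 p [ 0.4121 -0.3252  0.1268] yaw z -90.4 open 0.0371 F [ 0.3  0.1 -1.5] q [-0.76  0.01  1.82 -0.    1.31  0.81] tilt 0.13
yaw -90.0 d_tool [0.0007 0.0781 0.0033] turn [-0.13 -0.41  0.05] after-turn d [0.0008 0.0781 0.0034]
yaw 90.0 d_tool [0.0007 0.0781 0.0033] turn [-7.0000e-02  1.7959e+02 -2.0000e-01] after-turn d [-0.0008  0.0781 -0.0034]
```

Emit:
carry_out(motion=[0.0005,0.025,0.003,-0.1,-0.4,0,-1,0,0.025,0,0,0,0,-1,0,0.012,0,0,0,0,-1,0,0,0,0,0,0,-1,0,0,0,0,0,0,-1])

```text
t: 14.05
tool_pos: [0.4159, -0.3293, 0.0698]
orientation: [0.002, 2.21, -2.224]
force: [0.2, -0.3, -1.1]
opening: 0.0373
```

```bash
python3 g.py .4113 -.3286 .0487 -90
```

```text
t 14.05 p [ 0.4159 -0.3293  0.0698] yaw z -89.8 open 0.0373 F [ 0.2 -0.3 -1.1] q [-0.77  0.09  1.86 -0.    1.19  0.8 ] tilt 0.46
yaw -90.0 d_tool [ 0.0047  0.021  -0.0008] turn [-0.34  0.21 -0.31] after-turn d [ 0.0046  0.0211 -0.0007]
yaw 90.0 d_tool [ 0.0047  0.021  -0.0008] turn [  -0.48 -179.79    0.54] after-turn d [-0.0046  0.0211  0.0007]
```

Emit:
carry_out(motion=[0.004,0.008,-0.001,-0.3,0.2,-0.3,-1,0,0.008,0,0,0,0,-1,0,0.003,0,0,0,0,-1,0,0,0,0,0,0,-1,0,0,0,0,0,0,-1])

```text
t: 14.55
tool_pos: [0.4135, -0.3297, 0.0527]
orientation: [0.003, 2.215, -2.224]
force: [-0.8, -0.8, -1.5]
opening: 0.0373
```

```bash
python3 g.py .4113 -.3286 .0487 -90
```

```text
t 14.55 p [ 0.4135 -0.3297  0.0527] yaw z -90.0 open 0.0373 F [-0.8 -0.8 -1.5] q [-0.77  0.11  1.87 -0.    1.16  0.8 ] tilt 0.29
yaw -90.0 d_tool [ 0.0022  0.004  -0.0011] turn [-0.22  0.02 -0.19] after-turn d [ 0.0022  0.004  -0.0011]
yaw 90.0 d_tool [ 0.0022  0.004  -0.0011] turn [  -0.3  -179.98    0.34] after-turn d [-0.0022  0.004   0.0011]
```

Emit:
carry_out(motion=[0.002,0.003,-0.001,-0.2,0,-0.2,-1,0,0.0015,0,0,0,0,-1,0,0,0,0,0,0,0.3,0,0,0,0,0,0,0.3,0,0,0,0,0,0,0.3])

```text
t: 15.05
tool_pos: [0.412, -0.3293, 0.049]
orientation: [0.001, 2.219, -2.222]
force: [-1.1, -0.6, 0.4]
opening: 0.0566
```

```bash
python3 g.py .4113 -.3286 .0487 -90
```

```text
t 15.05 p [ 0.412  -0.3293  0.049 ] yaw z -90.0 open 0.0566 F [-1.1 -0.6  0.4] q [-0.77  0.11  1.87 -0.    1.16  0.8 ] tilt 0.09
yaw -90.0 d_tool [ 0.0007  0.0003 -0.0007] turn [-0.08  0.02 -0.05] after-turn d [ 0.0007  0.0003 -0.0007]
yaw 90.0 d_tool [ 0.0007  0.0003 -0.0007] turn [-8.0000e-02 -1.7998e+02  1.2000e-01] after-turn d [-0.0007  0.0003  0.0007]
```

Emit:
carry_out(motion=[0,-0.01,0,0,0,0,0.3,0,-0.03,0,0,0,0,0.5,0,-0.04,0,0,0,0,1,-0.002,-0.03,-0.02,0,0,0,1,-0.005,-0.01,-0.035,0,0,0,1])

```text
t: 15.55
tool_pos: [0.4173, -0.2747, 0.1739]
orientation: [-0.002, -2.219, 2.218]
force: [1.2, 0.0, -0.5]
opening: 0.0879
```

```bash
python3 g.py .439 -.131 .16 -90; python3 - <<'E'
from h import *
snap('side','s6'); im=cv2.imread('pics/s6.png'); cv2.imwrite('pics/s6c.png',cv2.resize(im[80:280,220:460],None,fx=3,fy=3))
E
```

```text
t 15.55 p [ 0.4173 -0.2747  0.1739] yaw z -90.2 open 0.0879 F [ 1.2  0.  -0.5] q [-0.68 -0.1   1.84 -0.    1.41  0.89] tilt 0.1
yaw -90.0 d_tool [-0.0212  0.0139 -0.1438] turn [ 0.03 -0.22  0.1 ] after-turn d [-0.0217  0.0139 -0.1437]
yaw 90.0 d_tool [-0.0212  0.0139 -0.1438] turn [-1.5000e-01  1.7978e+02  5.0000e-02] after-turn d [0.0217 0.0139 0.1437]
```

View pics/s6c.png

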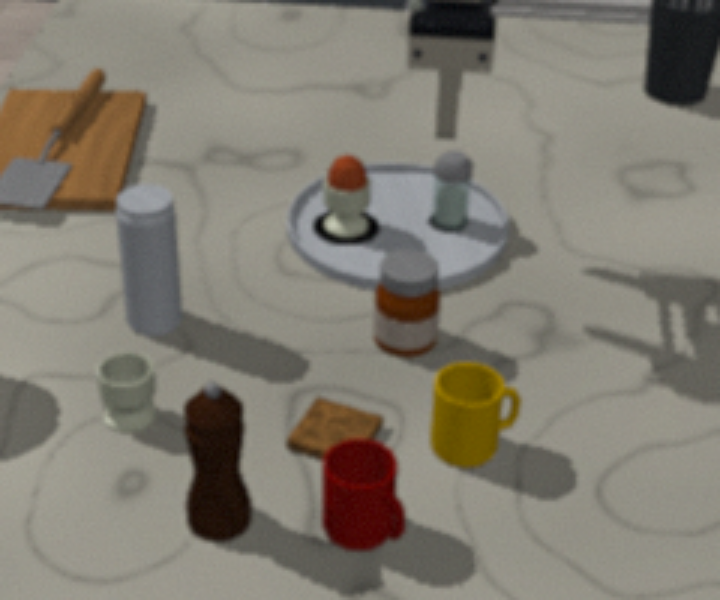

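Salt stands on the small pad, egg cup on the large one. On to the jar.

Emit:
carry_out(motion=[-0.006,0,-0.038,0,-0.2,0,1,-0.006,0,-0.038,0,0,0,1,-0.006,0,-0.036,0,0,0,1,-0.003,0,-0.02,0,0,0,1,0,0,0,0,0,0,1])

```text
t: 16.1
tool_pos: [0.4416, -0.1335, 0.181]
orientation: [0.006, 2.215, -2.217]
force: [-0.6, 0.1, -0.6]
opening: 0.0931
```

```bash
python3 g.py .439 -.131 .044 -90; python3 - <<'E'
from h import *
from fit import *
M=cm('wrist'); im=snap('wrist','w7')
for d in models.outline_of('wrist','jam_jar'): print(d['confidence'],d['pixel'],d['pixels'].sum())
print(proj('wrist',[[.439,-.131,.082],[.439,-.131,.0]],M))
E
```

```text
t 16.1 p [ 0.4416 -0.1335  0.181 ] yaw z -89.9 open 0.0931 F [-0.6  0.1 -0.6] q [-0.41 -0.23  1.94  0.    1.42  1.16] tilt 0.46
yaw -90.0 d_tool [ 0.0037  0.137  -0.0027] turn [-0.06  0.14 -0.45] after-turn d [ 0.0026  0.137  -0.0025]
yaw 90.0 d_tool [ 0.0037  0.137  -0.0027] turn [-7.1000e-01 -1.7986e+02  1.0000e-01] after-turn d [-0.0026  0.137   0.0025]
0.83 [313.1, 201.8] 3163
[[311.30733299 213.92088572]
 [311.88494712 192.03373087]]
```

View pics/w7.png

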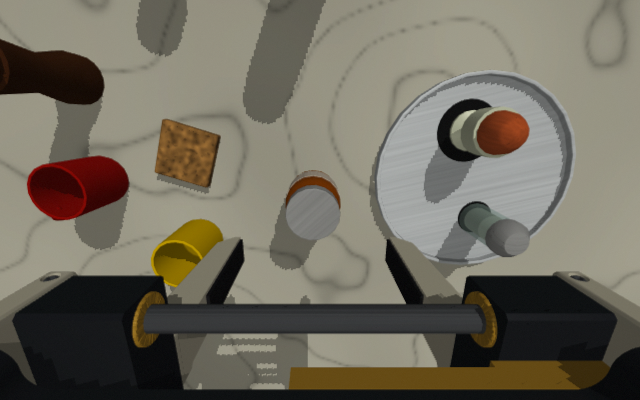

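Emit:
carry_out(motion=[0.003,0.03,-0.0025,0,0,-0.4,1,0,0.035,0,0,0,0,1,0,0.025,0,0,0,0,1,0,0.01,0,0,0,0,1,0,0,0,0,0,0,1])

```text
t: 16.7
tool_pos: [0.4398, -0.14, 0.0806]
orientation: [0.009, 2.214, -2.228]
force: [0.3, -0.4, 0.2]
opening: 0.0931
```

```bash
python3 g.py .439 -.131 .043 -90
```

```text
t 16.7 p [ 0.4398 -0.14    0.0806] yaw z -90.2 open 0.0931 F [ 0.3 -0.4  0.2] q [-0.42 -0.12  2.03 -0.    1.22  1.16] tilt 0.44
yaw -90.0 d_tool [ 0.001   0.0375 -0.0093] turn [-0.35 -0.22 -0.26] after-turn d [ 0.0008  0.0376 -0.009 ]
yaw 90.0 d_tool [ 0.001   0.0375 -0.0093] turn [  0.41 179.78  -0.54] after-turn d [-0.0008  0.0376  0.009 ]
```

Emit:
carry_out(motion=[0.001,0.008,-0.008,-0.35,-0.2,-0.26,1,0,0.012,0,0,0,0,1,0,0.012,0,0,0,0,1,0,0,0,0,0,0,1,0,0,0,0,0,0,1])

```text
t: 17.2
tool_pos: [0.4411, -0.1335, 0.0494]
orientation: [0.006, 2.218, -2.222]
force: [0.6, -0.4, 0.0]
opening: 0.0928
```

```bash
python3 g.py .439 -.131 .043 -90
```

```text
t 17.2 p [ 0.4411 -0.1335  0.0494] yaw z -90.1 open 0.0928 F [ 0.6 -0.4  0. ] q [-0.41 -0.07  2.05  0.    1.15  1.17] tilt 0.25
yaw -90.0 d_tool [ 0.0021  0.0064 -0.0025] turn [-0.09 -0.07 -0.24] after-turn d [ 0.0021  0.0064 -0.0025]
yaw 90.0 d_tool [ 0.0021  0.0064 -0.0025] turn [ 3.7000e-01  1.7993e+02 -1.4000e-01] after-turn d [-0.0021  0.0064  0.0025]
```

Emit:
carry_out(motion=[0.002,0.005,-0.002,-0.1,0,-0.2,1,0,0,0,0,0,0,-1,0,0,0,0,0,0,-1,0,0,0,0,0,0,-1,0,0,0,0,0,0,-1], squeeze=25)

```text
t: 17.7
tool_pos: [0.4399, -0.1316, 0.0453]
orientation: [0.003, 2.22, -2.221]
force: [-0.3, 0.3, -0.4]
opening: 0.0653
```

Emit:
carry_out(motion=[0,0,0,0,0,0,-1,0,0,0,0,0,0,-1,0,0,0,0,0,0,-1,0,-0.01,0,0,0,0,-1,0,-0.03,0,0,0,0,-1])

```text
t: 18.2
tool_pos: [0.436, -0.13, 0.0821]
orientation: [0.006, -2.221, 2.214]
force: [0.2, -0.5, -3.0]
opening: 0.0579
```

```bash
python3 g.py .5697 .332 .2 -90;
```

```text
t 18.2 p [ 0.436  -0.13    0.0821] yaw z -90.1 open 0.0579 F [ 0.2 -0.5 -3. ] q [-0.4  -0.13  2.04  0.    1.24  1.17] tilt 0.41
yaw -90.0 d_tool [-0.1325 -0.1173 -0.4625] turn [ 0.18 -0.06  0.37] after-turn d [-0.1337 -0.1179 -0.462 ]
yaw 90.0 d_tool [-0.1325 -0.1173 -0.4625] turn [ -0.58 179.94   0.29] after-turn d [ 0.1337 -0.1179  0.462 ]
```

Emit:
carry_out(motion=[0,-0.038,0,0.2,0,0.3,-1,0,-0.038,0,0,0,0,-1,-0.004,-0.03,-0.015,0,0,0,-1,-0.01,-0.005,-0.035,0,0,0,-1,-0.011,0,-0.038,0,0,0,-1])

```text
t: 18.7
tool_pos: [0.4617, -0.0437, 0.2041]
orientation: [-0.013, -2.216, 2.222]
force: [0.8, -0.2, -2.9]
opening: 0.0577
```

```bash
python3 g.py .5697 .332 .21 -90;
```

```text
t 18.7 p [ 0.4617 -0.0437  0.2041] yaw z -90.5 open 0.0577 F [ 0.8 -0.2 -2.9] q [-0.2  -0.23  1.9  -0.    1.47  1.38] tilt 0.27
yaw -90.0 d_tool [-0.1049 -0.0066 -0.3765] turn [-0.16 -0.47 -0.22] after-turn d [-0.108  -0.0059 -0.3757]
yaw 90.0 d_tool [-0.1049 -0.0066 -0.3765] turn [  0.34 179.53  -0.25] after-turn d [ 0.108  -0.0059  0.3757]
```

Emit:
carry_out(motion=[-0.0115,-0.003,-0.04,-0.1,-0.4,-0.2,-1,-0.0115,-0.003,-0.04,0,0,0,-1,-0.0115,0,-0.04,0,0,0,-1,-0.0115,0,-0.04,0,0,0,-1,-0.0115,0,-0.04,0,0,0,-1])

```text
t: 19.2
tool_pos: [0.521, 0.1636, 0.2151]
orientation: [0.009, 2.219, -2.223]
force: [0.9, -0.9, -2.5]
opening: 0.0576
```

```bash
python3 g.py .5697 .332 .2 -90;
```

```text
t 19.2 p [0.521  0.1636 0.2151] yaw z -90.2 open 0.0576 F [ 0.9 -0.9 -2.5] q [ 0.21 -0.01  1.67 -0.    1.47  1.79] tilt 0.3
yaw -90.0 d_tool [-0.0481  0.0151 -0.1686] turn [-0.1  -0.2  -0.28] after-turn d [-0.0487  0.0151 -0.1684]
yaw 90.0 d_tool [-0.0481  0.0151 -0.1686] turn [ 4.400e-01  1.798e+02 -1.500e-01] after-turn d [0.0487 0.0151 0.1684]
```

Emit:
carry_out(motion=[-0.0115,0.005,-0.04,-0.1,-0.2,-0.3,-1,-0.0115,0.01,-0.04,0,0,0,-1,-0.0115,0.01,-0.04,0,0,0,-1,-0.007,0.015,-0.02,0,0,0,-1,0,0.01,0,0,0,0,-1])

```text
t: 19.7
tool_pos: [0.5636, 0.3156, 0.1678]
orientation: [-0.003, 2.22, -2.214]
force: [-1.1, -0.6, -3.0]
opening: 0.0579
```

```bash
python3 g.py .5697 .332 .12 -90;
```

```text
t 19.7 p [0.5636 0.3156 0.1678] yaw z -89.7 open 0.0579 F [-1.1 -0.6 -3. ] q [0.43 0.29 1.44 0.   1.41 2.  ] tilt 0.22
yaw -90.0 d_tool [-0.0061  0.0479 -0.0163] turn [ 0.14  0.32 -0.16] after-turn d [-0.0061  0.0478 -0.0164]
yaw 90.0 d_tool [-0.0061  0.0479 -0.0163] turn [  -0.26 -179.68   -0.22] after-turn d [0.0061 0.0478 0.0164]
```

Emit:
carry_out(motion=[-0.006,0.02,-0.0155,0.1,0.3,-0.15,-1,0,0.02,0,0,0,0,-1,0,0.02,0,0,0,0,-1,0,0,0,0,0,0,-1,0,0,0,0,0,0,-1])

```text
t: 20.2
tool_pos: [0.5677, 0.329, 0.1054]
orientation: [0.006, -2.216, 2.223]
force: [0.7, 1.1, -2.7]
opening: 0.0577
```

```bash
python3 g.py .5697 .332 .053 -90;
```

```text
t 20.2 p [0.5677 0.329  0.1054] yaw z -90.0 open 0.0577 F [ 0.7  1.1 -2.7] q [ 0.45  0.38  1.45 -0.    1.32  2.02] tilt 0.3
yaw -90.0 d_tool [-0.0022  0.0524 -0.0031] turn [-0.16  0.04  0.25] after-turn d [-0.002   0.0524 -0.003 ]
yaw 90.0 d_tool [-0.0022  0.0524 -0.0031] turn [   0.4  -179.96    0.26] after-turn d [0.002  0.0524 0.003 ]
```

Emit:
carry_out(motion=[-0.002,0.015,-0.003,-0.15,0,0.2,-1,0,0.015,0,0,0,0,-1,0,0.01,0,0,0,0,-1,0,0,0,0,0,0,-1,0,0,0,0,0,0,-1])

```text
t: 20.7
tool_pos: [0.5714, 0.3316, 0.0654]
orientation: [0.004, 2.222, -2.219]
force: [0.9, 0.6, -1.7]
opening: 0.058
```

```bash
python3 g.py .5697 .332 .053 -90;
```

```text
t 20.7 p [0.5714 0.3316 0.0654] yaw z -90.0 open 0.058 F [ 0.9  0.6 -1.7] q [0.45 0.42 1.47 0.   1.25 2.02] tilt 0.17
yaw -90.0 d_tool [ 0.0017  0.0124 -0.0004] turn [ 0.08 -0.04 -0.16] after-turn d [ 0.0017  0.0124 -0.0004]
yaw 90.0 d_tool [ 0.0017  0.0124 -0.0004] turn [2.4000e-01 1.7996e+02 1.2000e-01] after-turn d [-0.0017  0.0124  0.0004]
```

Emit:
carry_out(motion=[0.001,0.006,-0.0005,0,0,-0.1,-1,0,0.004,0,0,0,0,-1,0,0,0,0,0,0,-1,0,0,0,0,0,0,-1,0,0,0,0,0,0,-1])

```text
t: 21.2
tool_pos: [0.571, 0.3326, 0.0557]
orientation: [0.003, 2.223, -2.218]
force: [-0.3, -0.1, -3.0]
opening: 0.0575
```

```bash
python3 g.py .5697 .332 .053 -90;
```

```text
t 21.2 p [0.571  0.3326 0.0557] yaw z -90.0 open 0.0575 F [-0.3 -0.1 -3. ] q [0.45 0.43 1.47 0.   1.24 2.02] tilt 0.18
yaw -90.0 d_tool [0.0013 0.0027 0.0006] turn [ 0.12 -0.03 -0.13] after-turn d [0.0013 0.0027 0.0006]
yaw 90.0 d_tool [0.0013 0.0027 0.0006] turn [  0.21 179.97   0.19] after-turn d [-0.0013  0.0027 -0.0006]
```

Emit:
carry_out(motion=[0.001,0.0025,0.0005,0.1,0,-0.1,-1,0,0,0,0,0,0,-1,0,0.0007,0,0,0,0,-1,0,0,0,0,0,0,-1,0,0,0,0,0,0,0.7])

```text
t: 21.7
tool_pos: [0.5709, 0.3326, 0.0538]
orientation: [0.003, 2.222, -2.219]
force: [-1.0, -1.1, -0.5]
opening: 0.0621
```

Emit:
carry_out(motion=[0,0,0,0,0,0,0.7,0,0,0,0,0,0,0.7,0,0,0,0,0,0,0.7,0,-0.01,0,0,0,0,0.7,0,-0.03,0,0,0,0,0.7])

```text
t: 22.2
tool_pos: [0.5682, 0.3312, 0.0909]
orientation: [0.004, -2.217, 2.221]
force: [0.9, -0.6, -0.4]
opening: 0.0792
```

Emit:
carry_out(motion=[0,-0.04,0,0,0,0,0.72,0,-0.04,0,0,0,0,0.72,0,-0.04,0,0,-7,0,0.72,0.02,-0.02,0.02,0,-8,0,0.72,0.01,0,0.04,0,-8,0,0.72])

```text
t: 22.7
tool_pos: [0.5526, 0.2712, 0.245]
orientation: [-0.417, 1.992, -1.988]
force: [0.4, -0.6, 0.0]
opening: 0.0803
```

```bash
python3 g.py .487 .0112 .2 -16.3; python3 - <<'E'
from h import *
snap('side','s8'); 
E
```

```text
t 22.7 p [0.5526 0.2712 0.245 ] yaw z -66.1 open 0.0803 F [ 0.4 -0.6  0. ] q [0.37 0.16 1.44 0.   1.54 1.53] tilt 0.27
yaw -16.3 d_tool [0.1655 0.044  0.2112] turn [ -0.07 -49.81  -0.27] after-turn d [0.2679 0.045  0.01  ]
yaw 163.7 d_tool [0.1655 0.044  0.2112] turn [ 3.3000e-01  1.3019e+02 -8.0000e-02] after-turn d [-0.2679  0.045  -0.01  ]
```

View pics/s8.png

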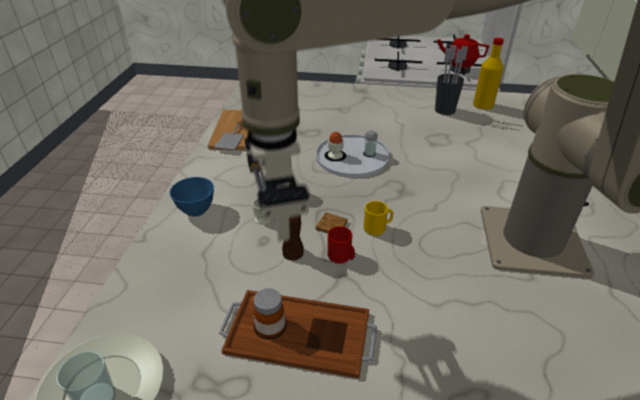

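Emit:
carry_out(motion=[0.0235,0,0.03,0,-7.1,0,0.72,0.027,0,0.0265,0,-7.1,0,0.72,0.03,0,0.0235,0,-7.1,0,0.72,0.0325,0,0.0195,0,-7.1,0,0.72,0.0345,0,0.0155,0,-7.1,0,0.72])

```text
t: 23.25
tool_pos: [0.5105, 0.0753, 0.2485]
orientation: [-0.919, 1.562, -1.571]
force: [0.5, -0.8, 0.6]
opening: 0.08
```

```bash
python3 g.py .487 .0112 .15 -16.3
```

```text
t 23.25 p [0.5105 0.0753 0.2485] yaw z -28.8 open 0.08 F [ 0.5 -0.8  0.6] q [ 0.05 -0.11  1.71 -0.    1.53  0.55] tilt 0.58
yaw -16.3 d_tool [0.0679 0.0983 0.0094] turn [ -0.54 -12.49  -0.22] after-turn d [ 0.0681  0.0985 -0.0046]
yaw 163.7 d_tool [0.0679 0.0983 0.0094] turn [  0.33 167.51  -0.79] after-turn d [-0.0681  0.0985  0.0046]
```

Emit:
carry_out(motion=[0.035,0.01,0.003,-0.5,-6.2,-0.2,0.72,0.022,0.02,0,0,-6.2,0,0.72,0,0.03,0,0,0,0,0.72,0,0.02,0,0,0,0,0.72,0,0,0,0,0,0,0.72])

```text
t: 23.75
tool_pos: [0.4879, 0.015, 0.1716]
orientation: [-1.055, 1.407, -1.419]
force: [-0.5, -0.4, -0.0]
opening: 0.0798
```

```bash
python3 g.py .487 .0112 .06 -16.3; python3 - <<'E'
from h import *
M=cm('wrist'); im=snap('wrist','w9')
for d in models.outline_of('wrist','coaster'):
    m=d['pixels'].astype(np.uint8); cs=cv2.findContours(m,0,1)[0]; c=max(cs,key=cv2.contourArea)
    b=cv2.boxPoints(cv2.minAreaRect(c)); print(d['confidence'],m.sum(),d['pixel']); q=cv2.approxPolyDP(cv2.convexHull(c),5,True).reshape(-1,2)
    P=np.array([ray('wrist',p,.01,M) for p in q]); print(P[:,:2].round(4).tolist(), P.mean(0))
E
```

```text
t 23.75 p [0.4879 0.015  0.1716] yaw z -16.2 open 0.0798 F [-0.5 -0.4 -0. ] q [-0.07 -0.14  1.88 -0.    1.39  0.21] tilt 0.53
yaw -16.3 d_tool [ 0.004   0.1116 -0.0009] turn [-0.53  0.1  -0.06] after-turn d [0.0039 0.1116 0.0002]
yaw 163.7 d_tool [ 0.004   0.1116 -0.0009] turn [-9.000e-02 -1.799e+02  8.300e-01] after-turn d [-0.0039  0.1116 -0.0002]
0.93 2896 [311.1, 194.6]
[[0.4685, 0.0504], [0.5234, 0.0321], [0.5046, -0.0256], [0.4482, -0.009]] [0.48617112 0.01197446 0.01      ]
```

View pics/w9.png

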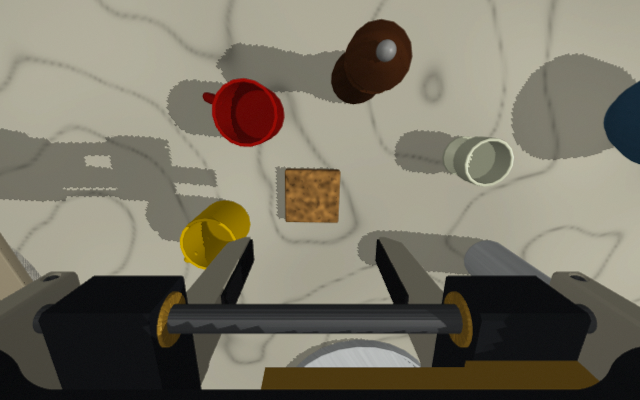

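```bash
python3 - <<'E'
from fit import *
import pickle
o=pickle.load(open('o.pkl','rb'))
for c,i in [('top',0),('side',1)]:
    d=o[c,'mug'][i]; print(fit(c,'mug',np.array(d['pixels']),o[c,'M'],ray(c,d['pixel'],.04,o[c,'M'])[:2]))
E
```

```text
(array([0.37942203, 0.00572141]), np.float64(0.9036979108479499))
(array([0.37850902, 0.00747721]), np.float64(0.8720137796749794))
```

Emit:
carry_out(motion=[0.003,0.03,-0.001,-0.5,0,0,0.72,0,0.03,0,0,0,0,0.72,0,0.015,0,0,0,0,0.72,0,0,0,0,0,0,0.72,0,0,0,0,0,0,0.72])

```text
t: 24.35
tool_pos: [0.4959, 0.0136, 0.1082]
orientation: [-1.046, 1.399, -1.42]
force: [0.4, -0.0, 0.8]
opening: 0.0802
```

```bash
python3 g.py .4867 .0116 .024 -16.3
```

```text
t 24.35 p [0.4959 0.0136 0.1082] yaw z -16.1 open 0.0802 F [ 0.4 -0.   0.8] q [-0.08 -0.07  1.93  0.    1.26  0.2 ] tilt 1.12
yaw -16.3 d_tool [ 0.0049  0.084  -0.0099] turn [-1.07  0.19 -0.3 ] after-turn d [ 0.0045  0.0842 -0.0083]
yaw 163.7 d_tool [ 0.0049  0.084  -0.0099] turn [  -0.47 -179.8     1.69] after-turn d [-0.0045  0.0842  0.0083]
```

Emit:
carry_out(motion=[0.0045,0.015,-0.008,-1,0.2,-0.3,0.72,0,0.02,0,0,0,0,0.72,0,0.01,0,0,0,0,0.72,0,0,0,0,0,0,0.72,0,0,0,0,0,0,0.72])

```text
t: 24.85
tool_pos: [0.4899, 0.0112, 0.0662]
orientation: [-1.056, 1.41, -1.419]
force: [-0.5, 0.0, -0.2]
opening: 0.08
```

```bash
python3 g.py .4867 .0116 .024 -16.3
```

```text
t 24.85 p [0.4899 0.0112 0.0662] yaw z -16.3 open 0.08 F [-0.5  0.  -0.2] q [-0.08 -0.02  1.97 -0.    1.18  0.2 ] tilt 0.38
yaw -16.3 d_tool [ 0.0006  0.0421 -0.0035] turn [-0.38 -0.01 -0.04] after-turn d [ 0.0006  0.0422 -0.0032]
yaw 163.7 d_tool [ 0.0006  0.0421 -0.0035] turn [ 7.0000e-02  1.7999e+02 -5.9000e-01] after-turn d [-0.0006  0.0422  0.0032]
```

Emit:
carry_out(motion=[0.0005,0.014,-0.003,-0.35,0,0,0.72,0,0.014,0,0,0,0,0.72,0,0.005,0,0,0,0,0.72,0,0,0,0,0,0,0.72,0,0,0,0,0,0,0.72])

```text
t: 25.35
tool_pos: [0.4873, 0.0115, 0.0313]
orientation: [-1.059, 1.415, -1.416]
force: [0.3, -0.3, 0.8]
opening: 0.0798
```

```bash
python3 g.py .4867 .0116 .023 -16.3
```

```text
t 25.35 p [0.4873 0.0115 0.0313] yaw z -16.3 open 0.0798 F [ 0.3 -0.3  0.8] q [-0.08  0.04  1.99  0.    1.12  0.2 ] tilt 0.08
yaw -16.3 d_tool [ 0.0001  0.0083 -0.0006] turn [-0.06 -0.02 -0.05] after-turn d [ 0.0001  0.0083 -0.0006]
yaw 163.7 d_tool [ 0.0001  0.0083 -0.0006] turn [ 8.0000e-02  1.7998e+02 -9.0000e-02] after-turn d [-0.0001  0.0083  0.0006]
```

Emit:
carry_out(motion=[0,0.005,-0.0005,0,0,0,0.72,0,0.003,0,0,0,0,0.72,0,0,0,0,0,0,-1,0,0,0,0,0,0,-1,0,0,0,0,0,0,-1], squeeze=20)

```text
t: 25.85
tool_pos: [0.4876, 0.0116, 0.0235]
orientation: [-1.058, 1.414, -1.416]
force: [0.6, 0.1, -0.8]
opening: 0.0616
```

Emit:
carry_out(motion=[0,0,0,0,0,0,-1,0,0,0,0,0,0,-1,0,0,0,0,0,0,-1,0,-0.01,0,0,0,0,-1,0,-0.025,0,0,0,0,-1])

```text
t: 26.35
tool_pos: [0.4847, 0.0118, 0.0568]
orientation: [-1.063, 1.419, -1.414]
force: [0.5, -0.2, -0.5]
opening: 0.0616
```

```bash
python3 g.py .456 .3394 .19 -16.3; python3 - <<'E'
from h import *
snap('wrist','w10')
E
```

```text
t 26.35 p [0.4847 0.0118 0.0568] yaw z -16.3 open 0.0616 F [ 0.5 -0.2 -0.5] q [-0.08 -0.01  1.98  0.    1.18  0.2 ] tilt 0.22
yaw -16.3 d_tool [-0.3063 -0.1328 -0.12  ] turn [ 0.22 -0.02  0.01] after-turn d [-0.3064 -0.1332 -0.1194]
yaw 163.7 d_tool [-0.3063 -0.1328 -0.12  ] turn [-1.0000e-02  1.7998e+02  3.4000e-01] after-turn d [ 0.3064 -0.1332  0.1194]
```

View pics/w10.png

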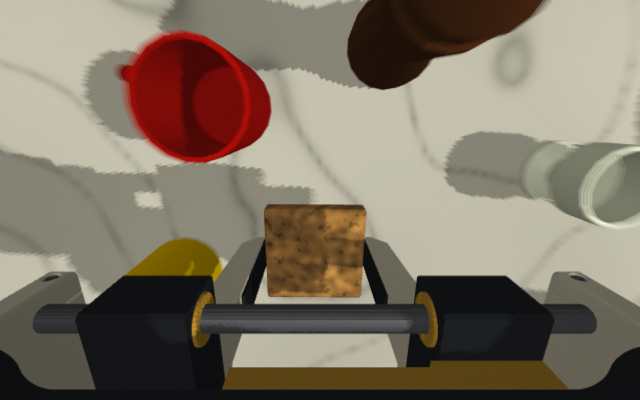

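Emit:
carry_out(motion=[0,-0.04,0,0.2,0,0,-1,0,-0.04,0,0,0,0,-1,0,-0.04,0,0,0,0,-1,-0.015,-0.02,-0.005,0,-3,0,-1,-0.037,0,-0.012,0,-4,0,-1])

```text
t: 26.9
tool_pos: [0.4847, 0.0642, 0.2122]
orientation: [-1.117, 1.32, -1.336]
force: [0.3, 1.3, -0.3]
opening: 0.0615
```

```bash
python3 g.py .456 .3394 .19 -3.7
```

```text
t 26.9 p [0.4847 0.0642 0.2122] yaw z -9.5 open 0.0615 F [ 0.3  1.3 -0.3] q [ 0.03 -0.17  1.83 -0.    1.47  0.19] tilt 0.74
yaw -3.7 d_tool [-0.2667  0.0214 -0.0738] turn [-0.74 -5.77  0.  ] after-turn d [-0.2727  0.0222 -0.0464]
yaw 176.3 d_tool [-0.2667  0.0214 -0.0738] turn [-1.0000e-02  1.7423e+02 -1.1300e+00] after-turn d [0.2727 0.0222 0.0464]
```

Emit:
carry_out(motion=[-0.039,0,-0.01,-0.7,-3,0,-1,-0.039,0,-0.008,0,-2.7,0,-1,-0.04,0,-0.006,0,0,0,-1,-0.04,0,-0.006,0,0,0,-1,-0.04,0,-0.006,0,0,0,-1])

```text
t: 27.4
tool_pos: [0.4684, 0.2716, 0.2192]
orientation: [-1.168, 1.248, -1.259]
force: [0.6, -0.3, 0.0]
opening: 0.0619
```

```bash
python3 g.py .456 .3394 .15 -3.7
```

```text
t 27.4 p [0.4684 0.2716 0.2192] yaw z -3.6 open 0.0619 F [ 0.6 -0.3  0. ] q [ 0.43 -0.03  1.69 -0.    1.47  0.5 ] tilt 0.71
yaw -3.7 d_tool [-0.0667  0.0693 -0.0175] turn [-0.68  0.08 -0.19] after-turn d [-0.0669  0.0692 -0.0168]
yaw 176.3 d_tool [-0.0667  0.0693 -0.0175] turn [  -0.3  -179.92    1.07] after-turn d [0.0669 0.0692 0.0168]
```

Emit:
carry_out(motion=[-0.03,0.01,-0.008,-0.6,0,-0.2,-1,-0.02,0.025,-0.004,0,0,0,-1,-0.005,0.03,-0.002,0,0,0,-1,0,0.02,0,0,0,0,-1,0,0,0,0,0,0,-1])

```text
t: 27.9
tool_pos: [0.4576, 0.3376, 0.1366]
orientation: [-1.173, 1.246, -1.249]
force: [-1.2, -0.4, -1.0]
opening: 0.0615
```

```bash
python3 g.py .456 .3394 .0325 -3.7
```

```text
t 27.9 p [0.4576 0.3376 0.1366] yaw z -3.2 open 0.0615 F [-1.2 -0.4 -1. ] q [0.55 0.11 1.7  0.   1.32 0.6 ] tilt 0.56
yaw -3.7 d_tool [-0.0011  0.1041 -0.0025] turn [-0.45  0.53 -0.33] after-turn d [-0.0017  0.1041 -0.0017]
yaw 176.3 d_tool [-0.0011  0.1041 -0.0025] turn [  -0.52 -179.47    0.7 ] after-turn d [0.0017 0.1041 0.0017]
```

Emit:
carry_out(motion=[-0.0015,0.025,-0.002,-0.45,0.5,-0.3,-1,0,0.025,0,0,0,0,-1,0,0.02,0,0,0,0,-1,0,0,0,0,0,0,-1,0,0,0,0,0,0,-1])

```text
t: 28.4
tool_pos: [0.46, 0.341, 0.073]
orientation: [-1.168, 1.254, -1.257]
force: [0.3, -0.4, 0.4]
opening: 0.0615
```

```bash
python3 g.py .456 .3394 .032 -3.7
```

```text
t 28.4 p [0.46  0.341 0.073] yaw z -3.8 open 0.0615 F [ 0.3 -0.4  0.4] q [0.55 0.19 1.74 0.   1.21 0.61] tilt 0.51
yaw -3.7 d_tool [ 0.002   0.0409 -0.0041] turn [-0.4  -0.05 -0.31] after-turn d [ 0.0018  0.041  -0.0038]
yaw 176.3 d_tool [ 0.002   0.0409 -0.0041] turn [  0.49 179.95  -0.63] after-turn d [-0.0018  0.041   0.0038]
```

Emit:
carry_out(motion=[0.0015,0.012,-0.0035,-0.4,0,-0.3,-1,0,0.012,0,0,0,0,-1,0,0.006,0,0,0,0,-1,0,0,0,0,0,0,-1,0,0,0,0,0,0,-1])

```text
t: 28.9
tool_pos: [0.459, 0.3409, 0.0454]
orientation: [-1.171, 1.256, -1.258]
force: [0.3, -0.1, -0.3]
opening: 0.0614
```

```bash
python3 g.py .456 .3394 .0317 -3.7
```

```text
t 28.9 p [0.459  0.3409 0.0454] yaw z -3.8 open 0.0614 F [ 0.3 -0.1 -0.3] q [0.55 0.23 1.75 0.   1.16 0.62] tilt 0.34
yaw -3.7 d_tool [ 0.0017  0.0137 -0.0029] turn [-0.28 -0.08 -0.2 ] after-turn d [ 0.0017  0.0137 -0.0029]
yaw 176.3 d_tool [ 0.0017  0.0137 -0.0029] turn [  0.31 179.92  -0.44] after-turn d [-0.0017  0.0137  0.0029]
```

Emit:
carry_out(motion=[0.0015,0.008,-0.003,-0.3,0,-0.2,-1,0,0.005,0,0,0,0,-1,0,0,0,0,0,0,-1,0,0,0,0,0,0,-1,0,0,0,0,0,0,-1])

```text
t: 29.4
tool_pos: [0.4558, 0.3397, 0.0316]
orientation: [-1.178, 1.258, -1.257]
force: [0.6, -0.1, -0.5]
opening: 0.0619
```

```bash
python3 g.py .456 .3394 .0315 -3.7
```

```text
t 29.4 p [0.4558 0.3397 0.0316] yaw z -3.8 open 0.0619 F [ 0.6 -0.1 -0.5] q [0.55 0.24 1.76 0.   1.14 0.62] tilt 0.03
yaw -3.7 d_tool [0.0003 0.0001 0.0002] turn [ 0.03 -0.07  0.01] after-turn d [0.0003 0.0001 0.0002]
yaw 176.3 d_tool [0.0003 0.0001 0.0002] turn [-1.0000e-02  1.7993e+02  5.0000e-02] after-turn d [-0.0003  0.0001 -0.0002]
```

Emit:
carry_out(motion=[0,0.0005,0,0,0,0,-1,0,0,0,0,0,0,0.6,0,0,0,0,0,0,0.6,0,0,0,0,0,0,0.6,0,-0.01,0,0,0,0,0.6])

```text
t: 29.9
tool_pos: [0.4553, 0.3394, 0.0409]
orientation: [-1.179, 1.258, -1.257]
force: [-0.5, -0.3, 0.2]
opening: 0.0741
```

Emit:
carry_out(motion=[0,-0.03,0,0,0,0,0.6,0,-0.04,0,0,0,0,0.7,0,-0.04,0,0,0,0,1,0,-0.04,0,0,-8,0,1,0.02,-0.01,0,0,-8,0,1])

```text
t: 30.4
tool_pos: [0.4555, 0.3198, 0.2086]
orientation: [-1.309, 1.047, -1.044]
force: [0.4, 0.5, -0.1]
opening: 0.0923
```

```bash
python3 g.py .4574 .1132 .19 54; python3 - <<'E'
from h import *
snap('side','s11'); im=cv2.imread('pics/s11.png'); cv2.imwrite('pics/s11c.png',cv2.resize(im[190:390,200:440],None,fx=3,fy=3))
E
```

```text
t 30.4 p [0.4555 0.3198 0.2086] yaw z 12.7 open 0.0923 F [ 0.4  0.5 -0.1] q [0.52 0.03 1.64 0.   1.47 0.3 ] tilt 0.24
yaw 54.0 d_tool [ 0.202   0.0189 -0.0433] turn [  0.24 -41.34  -0.05] after-turn d [ 0.123   0.0186 -0.166 ]
yaw 234.0 d_tool [ 0.202   0.0189 -0.0433] turn [6.0000e-02 1.3866e+02 3.0000e-01] after-turn d [-0.123   0.0186  0.166 ]
```

View pics/s11c.png

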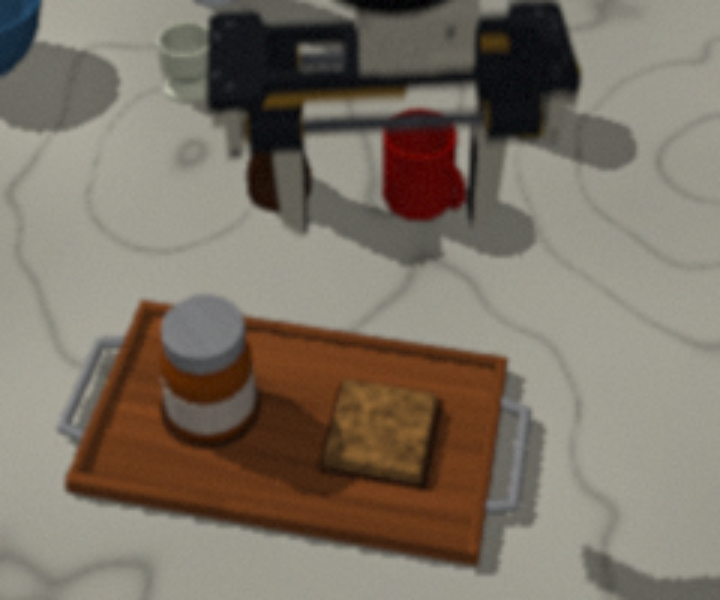

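Emit:
carry_out(motion=[0.034,0,-0.008,0.2,-8.3,0,1,0.0325,0,-0.0125,0,-8.3,0,1,0.0305,0,-0.017,0,-8.3,0,1,0.028,0,-0.021,0,-8.3,0,1,0.0245,0,-0.025,0,-8.3,0,1])

```text
t: 30.95
tool_pos: [0.4569, 0.1404, 0.212]
orientation: [-1.516, 0.476, -0.481]
force: [1.2, -0.4, 0.6]
opening: 0.0931
```

```bash
python3 g.py .4574 .1132 .19 54
```

```text
t 30.95 p [0.4569 0.1404 0.212 ] yaw z 55.0 open 0.0931 F [ 1.2 -0.4  0.6] q [ 0.19 -0.2   1.85 -0.    1.48 -0.77] tilt 0.21
yaw 54.0 d_tool [ 0.016  0.022 -0.022] turn [-0.11  0.98  0.17] after-turn d [ 0.0164  0.022  -0.0217]
yaw 234.0 d_tool [ 0.016  0.022 -0.022] turn [   0.27 -179.02    0.18] after-turn d [-0.0164  0.022   0.0217]
```

Emit:
carry_out(motion=[0.014,0.005,-0.019,0,1,0,1,0,0.015,0,0,0,0,1,0,0.015,0,0,0,0,1,0,0.015,0,0,0,0,1,0,0,0,0,0,0,1])

```text
t: 31.45
tool_pos: [0.4568, 0.114, 0.1587]
orientation: [-1.512, 0.495, -0.5]
force: [0.2, 0.2, 0.3]
opening: 0.0932
```

```bash
python3 g.py .4574 .1132 .046 54; python3 - <<'E'
from h import *
M=cm('wrist'); im=snap('wrist','w12')
print(proj('wrist',[[.4574,.1132,.068],[.4574,.1132,.0]],M))
E
```

```text
t 31.45 p [0.4568 0.114  0.1587] yaw z 53.6 open 0.0932 F [0.2 0.2 0.3] q [ 0.14 -0.18  1.94 -0.    1.38 -0.8 ] tilt 0.21
yaw 54.0 d_tool [ 0.0006  0.1127 -0.0005] turn [-0.12 -0.41  0.17] after-turn d [ 0.001   0.1127 -0.0002]
yaw 234.0 d_tool [ 0.0006  0.1127 -0.0005] turn [ -0.27 179.59  -0.18] after-turn d [-0.001   0.1127  0.0002]
[[313.71874517 213.7559661 ]
 [313.73472947 193.7142966 ]]
```

View pics/w12.png

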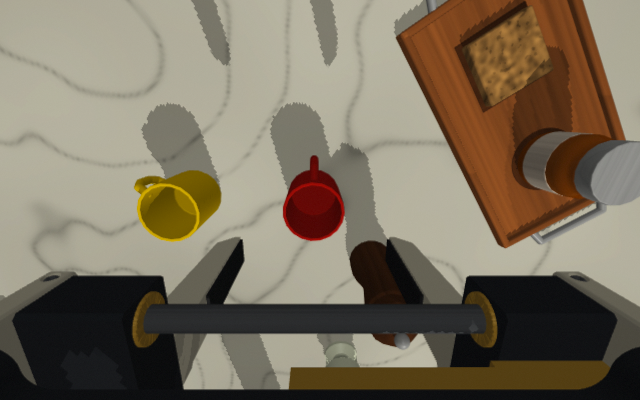

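Emit:
carry_out(motion=[0.0005,0.025,0,0,-0.4,0.2,1,0,0.03,0,0,0,0,1,0,0.015,0,0,0,0,1,0,0,0,0,0,0,1,0,0,0,0,0,0,1])

```text
t: 32.0
tool_pos: [0.4597, 0.1184, 0.0907]
orientation: [-1.51, 0.486, -0.492]
force: [0.7, 0.5, 0.2]
opening: 0.0929
```

```bash
python3 g.py .4574 .1132 .046 54
```

```text
t 32.0 p [0.4597 0.1184 0.0907] yaw z 54.2 open 0.0929 F [0.7 0.5 0.2] q [ 0.14 -0.09  1.99  0.    1.24 -0.8 ] tilt 0.38
yaw 54.0 d_tool [ 0.001   0.0446 -0.0059] turn [-0.36  0.19  0.14] after-turn d [ 0.0012  0.0447 -0.0056]
yaw 234.0 d_tool [ 0.001   0.0446 -0.0059] turn [   0.22 -179.81    0.56] after-turn d [-0.0012  0.0447  0.0056]
```

Emit:
carry_out(motion=[0.001,0.012,-0.0055,-0.35,0.2,0.15,1,0,0.015,0,0,0,0,1,0,0.01,0,0,0,0,1,0,0,0,0,0,0,1,0,0,0,0,0,0,1])

```text
t: 32.5
tool_pos: [0.4602, 0.1137, 0.0556]
orientation: [-1.512, 0.488, -0.496]
force: [0.5, 0.2, 0.0]
opening: 0.0932
```

```bash
python3 g.py .4574 .1132 .046 54
```

```text
t 32.5 p [0.4602 0.1137 0.0556] yaw z 54.0 open 0.0932 F [0.5 0.2 0. ] q [ 0.13 -0.04  2.02 -0.    1.16 -0.81] tilt 0.32
yaw 54.0 d_tool [-0.002   0.0096 -0.0021] turn [-0.21  0.    0.25] after-turn d [-0.002   0.0096 -0.0021]
yaw 234.0 d_tool [-0.002   0.0096 -0.0021] turn [   0.39 -180.      0.32] after-turn d [0.002  0.0096 0.0021]
```

Emit:
carry_out(motion=[-0.002,0.005,-0.002,-0.2,0,0.2,1,0,0.004,0,0,0,0,1,0,0,0,0,0,0,-1,0,0,0,0,0,0,-1,0,0,0,0,0,0,-1], squeeze=20)

```text
t: 33.0
tool_pos: [0.4584, 0.1133, 0.0475]
orientation: [-1.514, 0.49, -0.494]
force: [-0.2, -0.0, 0.1]
opening: 0.0734
```

Emit:
carry_out(motion=[0,0,0,0,0,0,-1,0,0,0,0,0,0,-1,0,0,0,0,0,0,-1,0,0,0,0,0,0,-1,0,0,0,0,0,0,-1])

```text
t: 33.5
tool_pos: [0.4586, 0.1133, 0.0478]
orientation: [-1.513, 0.49, -0.495]
force: [-0.0, -0.0, -0.5]
opening: 0.0546
```

```bash
python3 g.py .456 .3397 .2 54; cat > cst.py <<'E'
from h import *
im=np.array(imaging.read_camera('top')); M=cm('top')
d=models.outline_of('top','coaster')
for k in d: 
    m=k['pixels'].astype(np.uint8); c=max(cv2.findContours(m,0,1)[0],key=cv2.contourArea); r=cv2.minAreaRect(c); print(k['confidence'],r, ray('top',r[0],.020,M), ray('top',k['pixel'],.02,M))
E
python3 cst.py; sed -i "s/'top'/'side'/g" cst.py; python3 cst.py
```

```text
t 33.5 p [0.4586 0.1133 0.0478] yaw z 54.0 open 0.0546 F [-0.  -0.  -0.5] q [ 0.13 -0.03  2.02 -0.    1.15 -0.81] tilt 0.18
yaw 54.0 d_tool [-0.1348 -0.1522  0.1819] turn [-0.1  -0.01  0.15] after-turn d [-0.1352 -0.1522  0.1816]
yaw 234.0 d_tool [-0.1348 -0.1522  0.1819] turn [-2.4000e-01  1.7999e+02 -1.6000e-01] after-turn d [ 0.1352 -0.1522 -0.1816]
0.64 ((170.1980438232422, 239.51980590820312), (7.6617865562438965, 25.47295379638672), 5.710593223571777) [0.45873983 0.35925534 0.02      ] [0.46436806 0.36399272 0.02      ]
0.8 ((326.2679748535156, 333.2760009765625), (33.183250427246094, 30.14219856262207), 10.30484676361084) [0.45629597 0.344351   0.02      ] [0.45475401 0.34236207 0.02      ]
```

Emit:
carry_out(motion=[0,-0.015,0,0,0,0,-1,0,-0.03,0,0,0,0,-1,0,-0.04,0,0,0,0,-1,-0.01,-0.03,0.013,0,0,0,-1,-0.02,-0.01,0.027,0,0,0,-1])

```text
t: 34.2
tool_pos: [0.4545, 0.1613, 0.1732]
orientation: [-1.517, 0.499, -0.492]
force: [0.9, 0.7, -1.3]
opening: 0.0546
```

```bash
python3 g.py .456 .3397 .17 54; sed -i "s/'side'/'wrist'/g" cst.py; sed -i "s/^d=/cv2.imwrite('pics\/w13.png',im)\nd=/" cst.py; python3 cst.py
```

```text
t 34.2 p [0.4545 0.1613 0.1732] yaw z 53.7 open 0.0546 F [ 0.9  0.7 -1.3] q [ 0.24 -0.15  1.88 -0.    1.41 -0.7 ] tilt 0.33
yaw 54.0 d_tool [-0.1043  0.0028  0.1448] turn [ 0.28 -0.26 -0.18] after-turn d [-0.1037  0.0032  0.1453]
yaw 234.0 d_tool [-0.1043  0.0028  0.1448] turn [  0.28 179.74   0.44] after-turn d [ 0.1037  0.0032 -0.1453]
0.96 ((458.37933349609375, 93.05174255371094), (62.931602478027344, 74.85090637207031), 60.461219787597656) [0.45427112 0.34581409 0.02      ] [0.4543527  0.34680283 0.02      ]
```

View pics/w13.png

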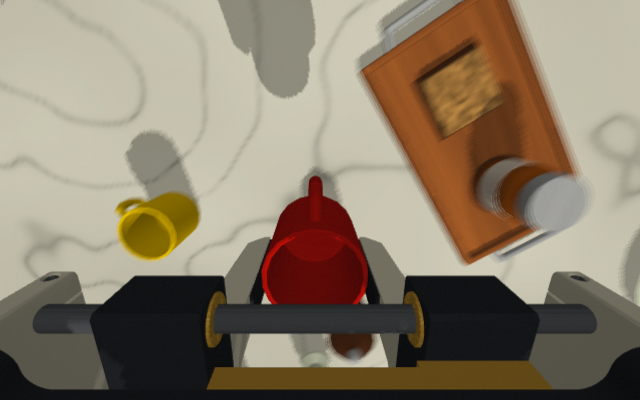

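Emit:
carry_out(motion=[-0.023,0,0.032,0.2,-0.2,-0.1,-1,-0.023,0,0.032,0,0,0,-1,-0.023,0,0.032,0,0,0,-1,-0.012,0,0.016,0,0,0,-1,0,0,0,0,0,0,-1])

```text
t: 34.8
tool_pos: [0.4532, 0.3053, 0.1696]
orientation: [-1.517, 0.493, -0.487]
force: [-0.5, 0.0, -1.6]
opening: 0.0543
```

```bash
python3 g.py .456 .3397 .12 54; sed -i "s/w13/w14/" cst.py; python3 cst.py
```

```text
t 34.8 p [0.4532 0.3053 0.1696] yaw z 54.2 open 0.0543 F [-0.5  0.  -1.6] q [ 0.5   0.03  1.72  0.    1.4  -0.45] tilt 0.24
yaw 54.0 d_tool [-0.0178  0.0496  0.0297] turn [ 0.19  0.18 -0.15] after-turn d [-0.018   0.0496  0.0294]
yaw 234.0 d_tool [-0.0178  0.0496  0.0297] turn [  -0.24 -179.82   -0.3 ] after-turn d [ 0.018   0.0496 -0.0294]
0.97 ((342.07562255859375, 178.51815795898438), (56.73924255371094, 57.45432662963867), 58.49573516845703) [0.45463936 0.33936951 0.02      ] [0.45385316 0.34486291 0.02      ]
```

View pics/w14.png

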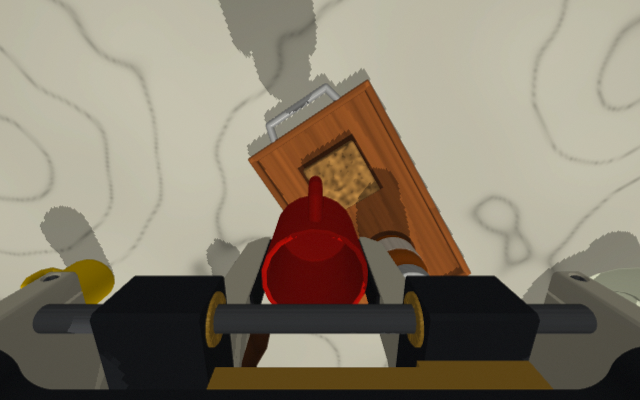

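Emit:
carry_out(motion=[-0.01,0.01,0.016,0.2,0.2,-0.15,-1,-0.005,0.02,0.008,0,0,0,-1,0,0.015,0,0,0,0,-1,0,0,0,0,0,0,-1,0,0,0,0,0,0,-1])

```text
t: 35.4
tool_pos: [0.4565, 0.3251, 0.1222]
orientation: [-1.517, 0.497, -0.498]
force: [-0.8, 0.3, -1.1]
opening: 0.0544
```

```bash
python3 g.py .4565 .340 .068 54
```

```text
t 35.4 p [0.4565 0.3251 0.1222] yaw z 53.6 open 0.0544 F [-0.8  0.3 -1.1] q [ 0.53  0.11  1.72 -0.    1.31 -0.41] tilt 0.25
yaw 54.0 d_tool [-0.0089  0.0541  0.0122] turn [ 0.24 -0.39  0.09] after-turn d [-0.0088  0.0542  0.0121]
yaw 234.0 d_tool [-0.0089  0.0541  0.0122] turn [-1.4000e-01  1.7961e+02  3.7000e-01] after-turn d [ 0.0088  0.0542 -0.0121]
```

Emit:
carry_out(motion=[-0.0085,0.01,0.0115,0.2,-0.4,0.1,-1,0,0.012,0,0,0,0,-1,0,0.01,0,0,0,0,-1,0,0,0,0,0,0,-1,0,0,0,0,0,0,-1])

```text
t: 35.9
tool_pos: [0.4576, 0.3392, 0.089]
orientation: [-1.513, 0.492, -0.493]
force: [0.8, -0.3, -0.7]
opening: 0.0544
```

```bash
python3 g.py .4565 .340 .068 54
```

```text
t 35.9 p [0.4576 0.3392 0.089 ] yaw z 54.0 open 0.0544 F [ 0.8 -0.3 -0.7] q [ 0.55  0.17  1.73 -0.    1.25 -0.39] tilt 0.08
yaw 54.0 d_tool [-0.0013  0.021  -0.    ] turn [-0.07 -0.04  0.04] after-turn d [-0.0013  0.021  -0.    ]
yaw 234.0 d_tool [-0.0013  0.021  -0.    ] turn [-6.0000e-02  1.7996e+02 -1.0000e-01] after-turn d [0.0013 0.021  0.    ]
```

Emit:
carry_out(motion=[-0.001,0.008,0,0,0,0,-1,0,0.007,0,0,0,0,-1,0,0.002,0,0,0,0,-1,0,0,0,0,0,0,-1,0,0,0,0,0,0,-1])

```text
t: 36.4
tool_pos: [0.4569, 0.3399, 0.071]
orientation: [-1.513, 0.491, -0.494]
force: [-0.2, 0.3, -1.4]
opening: 0.0544
```

```bash
python3 g.py .4565 .340 .068 54; python3 - <<'E'
from h import *
snap('side','s15'); im=cv2.imread('pics/s15.png'); cv2.imwrite('pics/s15c.png',cv2.resize(im[190:390,200:440],None,fx=3,fy=3))
E
```

```text
t 36.4 p [0.4569 0.3399 0.071 ] yaw z 54.0 open 0.0544 F [-0.2  0.3 -1.4] q [ 0.55  0.19  1.74 -0.    1.21 -0.39] tilt 0.11
yaw 54.0 d_tool [-0.0004  0.003  -0.0002] turn [-0.09 -0.04  0.05] after-turn d [-0.0004  0.003  -0.0002]
yaw 234.0 d_tool [-0.0004  0.003  -0.0002] turn [-8.0000e-02  1.7996e+02 -1.4000e-01] after-turn d [0.0004 0.003  0.0002]
```

View pics/s15c.png

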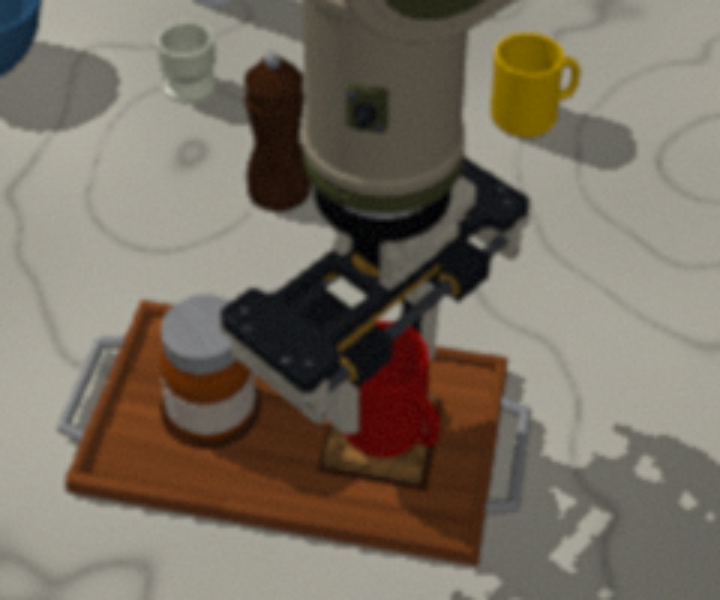

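Emit:
carry_out(motion=[0,0.0025,0,0,0,0,-1,0,0.0005,0,0,0,0,-1,0,0,0,0,0,0,-1,0,0,0,0,0,0,-1,0,0,0,0,0,0,-1])

```text
t: 36.95
tool_pos: [0.4575, 0.3402, 0.0687]
orientation: [-1.512, 0.49, -0.494]
force: [1.4, 0.2, -0.2]
opening: 0.0547
```

```bash
python3 g.py .4565 .340 .068 54
```

```text
t 36.95 p [0.4575 0.3402 0.0687] yaw z 54.0 open 0.0547 F [ 1.4  0.2 -0.2] q [ 0.55  0.19  1.74 -0.    1.21 -0.39] tilt 0.2
yaw 54.0 d_tool [-0.0007  0.0007 -0.0008] turn [-0.18 -0.04  0.09] after-turn d [-0.0007  0.0007 -0.0008]
yaw 234.0 d_tool [-0.0007  0.0007 -0.0008] turn [-1.4000e-01  1.7996e+02 -2.8000e-01] after-turn d [0.0007 0.0007 0.0008]
```

Emit:
carry_out(motion=[0,0.0005,0,0,0,0,-1,0,0,0,0,0,0,0.7,0,0,0,0,0,0,0.7,0,0,0,0,0,0,0.7,0,0,0,0,0,0,0.7])

```text
t: 37.45
tool_pos: [0.458, 0.3406, 0.0689]
orientation: [-1.511, 0.49, -0.495]
force: [-0.7, 0.3, -0.4]
opening: 0.0779
```

Emit:
carry_out(motion=[0,-0.01,0,0,0,0,0.7,0,-0.03,0,0,0,0,0.7,0,-0.04,0,0,0,0,0.7,0,-0.04,0,0,0,0,0.7,0,-0.02,0,0,0,0,0.7])

```text
t: 37.95
tool_pos: [0.4548, 0.3386, 0.2116]
orientation: [-1.517, 0.495, -0.491]
force: [1.2, 0.7, 0.3]
opening: 0.0792
```

Emit:
carry_out(motion=[0.03,0,-0.03,0,0,0,0.7,0.03,0,-0.035,0,0,0,0.7,0.03,0,-0.035,0,0,0,0.7,0.03,0,-0.035,0,0,0,0.7,0.03,0,-0.035,0,0,0,0.7])

```text
t: 38.45
tool_pos: [0.4796, 0.1131, 0.223]
orientation: [-1.507, 0.476, -0.492]
force: [1.9, -0.6, -0.6]
opening: 0.0791
```

Emit:
carry_out(motion=[0.03,0,-0.035,0,0,0,0.7,0.03,0,-0.035,0,0,0,0.7,0.03,0,-0.035,0,0,0,0.7,0,0,0,0,0,0,0.7,0,0,0,0,0,0,0.7])

```text
t: 38.95
tool_pos: [0.4921, -0.0361, 0.228]
orientation: [-1.505, 0.476, -0.504]
force: [-0.9, -0.5, 0.1]
opening: 0.0792
```

```bash
python3 g.py; python3 - <<'E'
from h import *
snap('side','s16'); snap('top','t16')
E
```

```text
t 38.95 p [ 0.4921 -0.0361  0.228 ] yaw z 54.1 open 0.0792 F [-0.9 -0.5  0.1] q [-0.18 -0.18  1.81  0.01  1.49 -1.13] tilt 1.14
```

View pics/s16.png

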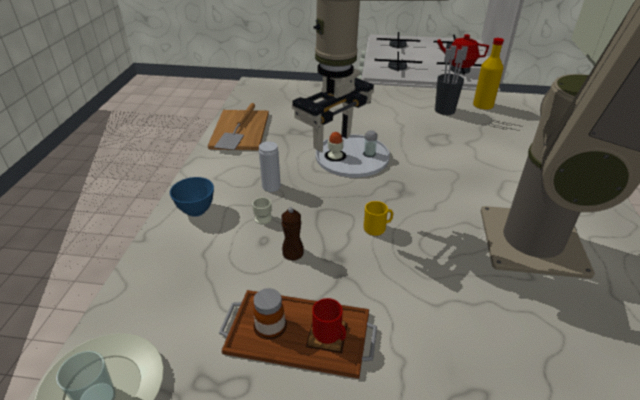

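View pics/t16.png

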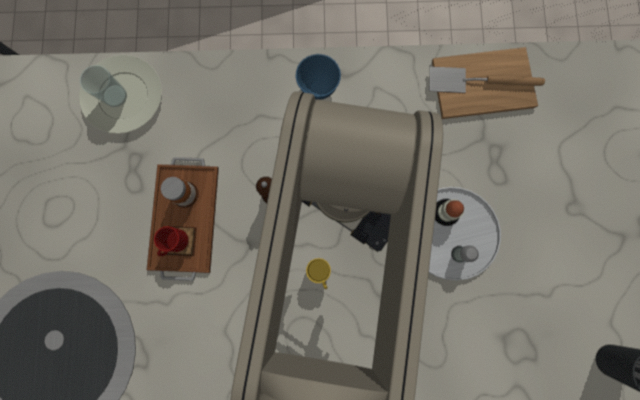

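```bash
python3 - <<'E'
from fit import *
tgt={'mug':((.456,.3394),.02),'jam_jar':((.5697,.332),.008),'egg_cup':((.5125,-.3047),.006),'salt_shaker':((.4113,-.3286),.006)}
vis={}
for c in ['top','side']:
    im=np.array(imaging.read_camera(c)); M=cm(c); v=cv2.resize(im,None,fx=4,fy=4,interpolation=cv2.INTER_CUBIC)
    for th,(t,z0) in tgt.items():
        best=None
        for d in models.outline_of(c,th):
            x,s=fit(c,th,np.array(d['pixels']),M,ray(c,d['pixel'],.04+z0,M)[:2],z0)
            e=x-np.array(t)
            if np.linalg.norm(e)<.05: print(c,th,round(float(d['confidence']),2),'err mm',(e*1e3).round(1),'iou',round(s,2))
        cv2.polylines(v,[np.round((sil(c,th,t,M,z0=z0)+.5)*4).astype(np.int32)],True,(0,255,0),1)
    co=[[a,b,z] for z in (.008,.02) for a,b in ((-.031,-.031),(-.031,.031),(.031,.031),(.031,-.031))]
    co=np.array(co); th=np.radians(-3.8); Rm=np.array([[np.cos(th),-np.sin(th)],[np.sin(th),np.cos(th)]]); co[:,:2]=co[:,:2]@Rm.T+[.456,.3394]
    cv2.polylines(v,[np.round((cv2.convexHull(proj(c,co,M).astype(np.float32))+.5)*4).astype(np.int32)],True,(255,255,0),1)
    vis[c]=v
cv2.imwrite('pics/fin_side.png',vis['side'][1120:1520,880:1540]);cv2.imwrite('pics/fin_top.png',vis['top'][620:1120,560:900])
cv2.imwrite('pics/fin_side2.png',vis['side'][480:760,1200:1600])
E
```

```text
top mug 0.61 err mm [0.9 3.7] iou 0.91
top jam_jar 0.64 err mm [-2.5 -4.7] iou 0.79
top egg_cup 0.96 err mm [ 1.9 -0.4] iou 0.86
top salt_shaker 0.65 err mm [ 0.1 -2.4] iou 0.93
side mug 0.93 err mm [-0.4  2.5] iou 0.89
side jam_jar 0.63 err mm [ 0.9 -1.3] iou 0.87
side egg_cup 0.64 err mm [ 1.1 -4.1] iou 0.9
side salt_shaker 0.65 err mm [ 0.3 -0.9] iou 0.9
```

View pics/fin_side.png

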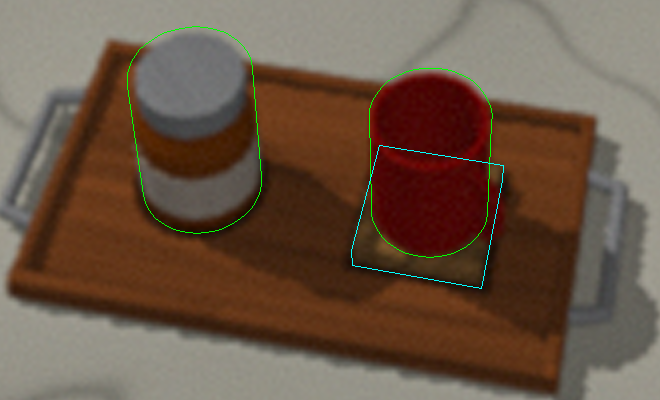

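View pics/fin_top.png

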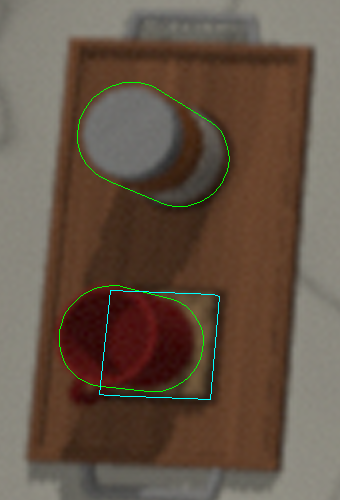

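View pics/fin_side2.png

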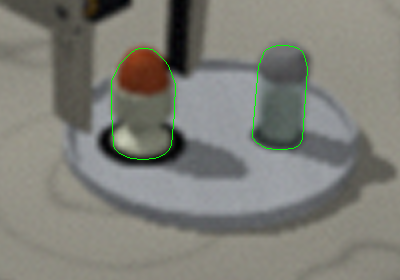

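```bash
python3 - <<'E'
from h import *
print(robot.close_job())
E
```

```text
the job is handed in; nothing more can be done
None
```

Both trays are made up and the job is handed in; it finished at about 39 s of the 144 s allowed.

- **Long wooden tray:** the coaster is on the square inlay, the red mug stands on the coaster, and the jam jar is on the round inlay.
- **Round metal tray:** the filled egg cup is on the large pad and the salt shaker on the small pad.
- **Left alone:** the pepper mill, can, empty egg cup and yellow mug were not moved. In the last side picture they stand where they were; I did not measure their positions again.

I fitted the four standing things in the top and side pictures after the last release; each figure is the x and y error from its mark, with 13 mm allowed:

| Thing | Top camera (mm) | Side camera (mm) |
|---|---|---|
| Mug | 0.9, 3.7 | -0.4, 2.5 |
| Jam jar | -2.5, -4.7 | 0.9, -1.3 |
| Egg cup | 1.9, -0.4 | 1.1, -4.1 |
| Salt shaker | 0.1, -2.4 | 0.3, -0.9 |

- **Camera disagreement:** the two cameras differ by up to about 4 mm. The largest gaps are the jar and the egg cup, and the top view's jar outline matched worst (0.79).
- **Coaster check:** I checked it only by overlay, because the mug covers most of it. It matched its expected square, and earlier partial readings around the mug's placing scattered by several mm.
- **Mug grip:** it closed at 54.6 mm where 56 mm was expected. I put this down to the mug's shape, as it was centred in the jaws and came out upright.

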